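# Drift the strap's bolt hole into line and fit the bolt

## Robot

A 6-joint arm with a two-finger parallel gripper is mounted at the origin on a cart in front of the work surface, level with it; the furniture and walls round the work are solid. World frame = base frame: x ahead of the robot, y to its left, z up, the work surface at z = 0. Lengths are in m, angles in rad, forces in N, time in s.
With the tool pointing down it reaches from about 0.225 to 0.875 m from the base axis. Payload 3.4 kg.
Tool frame: the origin (TCP) lies midway between the tips of the shut fingers; the grasp point (between the pads) lies 19 mm behind it; z points along the fingers, y is the direction in which the jaws open and shut (so a half turn about z gives the same grasp; the last joint's range is limited). The gripper opens to 85 mm and grips with 20 to 120 N. Pads are 22 mm wide; open, the fingers measure 114 mm over their backs; the gripper's body (76 mm by 85 mm) begins 54 mm behind the grasp point. The pads swing forward as they close: fully open they stand 13 mm farther back than shut.
Start: joints at [1.118, 0.276, 1.505, -0, 1.361, -0.121], TCP at [0.187, 0.544, 0.209] pointing down, gripper open.
Joint ranges: [-2.89, 2.89], [-0.75, 2.08], [0.22, 2.7], [-1.18, 4.32], [0.11, 2.71], [-2.7, 2.7]. Speed limits (rad/s): [2.57, 2.57, 3.14, 3.14, 3.14, 3.14].

## Interface

Orientations are given as a rotation vector (axis times angle).
In Python, from plant import monitor, vision, workorder gives the robot as it stands. The module is installed in compiled form; this text tells all that it offers.
- The arm moves only by the tool play_rows, never from a script. Its argument "targets" is a list of rows, each a list of 3 entries, a list of its own where there are three numbers: the shift along the tool's x, y, z in mm, then the turn, a rotation vector about the tool's x, y, z in degrees, then the closure, from 0 (fully open) to 1 (shut). In form: [[[tx, ty, tz], [ax, ay, az], fingers], ...]. A call has 1 to 20 rows; each row shifts and turns the pose as measured when the row begins, along the tool's axes as they then stand; what a row does not reach is not made up. A row lasts 1/10 s, in which the tool goes at most 50 mm and 8.59 degrees, less where a joint would pass 70% of its speed; a pose out of reach is approached as far as the arm can. A call with a gripper value outside its range is refused whole. The fingers move at their own pace and stop on an object; "grip_force" is the grip in N (left out, the last holds). Time passes only in rows, so rows that do not move let the fingers close. It gives the time, the measured TCP pose, the force and the opening at its end, in the units of the state.
- monitor.get_state(): the state, without advancing time (a new reading comes with each control period).
- vision.capture(name): name is "side" or "top" or "wrist"; returns a dict with "img" (480x640x3 uint8, red, green, blue), "vfov" (degrees; the focal length in pixels is half the picture's height over the tangent of half this angle, whatever the lens; pixels are square), "cx", "cy" (the principal point, pixels), "rvec" (rotation vector, rad) and "tvec" (3), from world to camera coordinates, as OpenCV has them. Camera axes: x right, y down, z forward; pixel columns grow to the right and rows downward; lengths in m; the calibration is good to about 2 mm. The wrist camera is an equidistant fisheye: a pixel r from the principal point sees the ray r / f radians off the axis. A picture is of the moment at which its call begins. There is no depth.
- workorder.sign_off(): hands the job in, once; it reports no verdict.
The state is a dict: "time": time; "qpos": joint angles; "joint_velocities": joint speeds; "effort": joint torques, N m; "ee_pos": TCP position; "tcp_rot": TCP orientation; "ft_force": force on the tool from outside, world axes, zero at the start; "torque": the same for the moment, N m; "width": opening from 0.0 (shut) to 1.0 (fully open).
Only numpy, scipy, OpenCV 4.12 (cv2) and the standard library are available. Lean on these libraries where they do the work, as an engineer would, in place of code of your own. Each camera call takes 0.05 s, during which the arm holds its last target.

## Task

The green strap on the steel post foot has slipped, so its free bolt hole no longer lines up with the hole in the foot below. Take the tapered drift (orange handle) from the wooden rack, feel its tip down through both holes and press it in upright until its shoulder rests on the strap, which levers the holes into line; then put the drift back upright in a hole of the rack, fully down, and put the brass bolt from the rack into the lined-up holes until its head sits flush on the strap. Leave the things standing and lying around where they are.

Things in the scene. Friction and masses are not known exactly. Their poses are not given: they have to be found in the camera images.
- foot: Grey steel post foot, fixed: block 66 (its x) x 170 (its y) x 40 (z) mm, origin at the centre of its underside. 20 mm through hole at y -60 mm (base_hole), pivot bolt at y +60 mm. On it lies a green steel strap, 44 x 152 x 8 mm (top at z 48 mm), with a 20 mm hole of its own that covers the foot's hole when the strap is straight. The strap's pose is not reported: look or feel.
- strap_pivot (a point): Pivot bolt in the foot at x 0, y +60, z 40 mm (head up to z 60 mm). It passes through a slot in the strap, so the strap swings about it and slides along the foot against dry friction, about 3 N at the hole either way, and stays where left; it cannot lift.
- base_hole (a point): Centre of the foot's 20 mm hole at the foot's top face, 40 mm above the bench; the strap's top is 8 mm higher; axes as the foot's. At the start the strap's hole is off from here by 4 to 5.5 mm towards the foot's -y and by anything from -10 to +10 mm along the foot's x.
- rack: Wooden tool rack, fixed: block 56 (its x) x 180 (its y) x 46 (z) mm with three upright through holes of 22 mm in a row along its y, 60 mm apart. Origin at the centre of its underside. The drift and the bolt hang by shoulder and head in two of the holes; one hole is empty.
- rack_hole0 (a point): Mouth of the rack's hole at its y -60 mm, 46 mm above the bench.
- rack_hole1 (a point): Mouth of the rack's middle hole.
- rack_hole2 (a point): Mouth of the rack's hole at its y +60 mm.
- drift: Tapered drift, round, about 120 g, upright in the rack. Origin at the centre of the underside of its shoulder; z up along it. Above: orange handle, 30 mm shoulder then 22 mm diameter from 7 to 36 mm up, top at 46 mm. Below: a steel pin, 19 mm diameter for 12 mm, then tapering evenly to a 7 mm tip 44 mm below the origin. Pressed in fully, the tip is 4 mm above the bench. The pin has to be turned no particular way.
- drift_tip (a point): Tip of the drift, 44 mm below its origin.
- bolt: Brass cap-head bolt, about 90 g, upright in the rack. Origin at the centre of the underside of its head; z up along it. Head 30 mm diameter, 22 mm high; plain shank 18 mm diameter, 36 mm long, 1.3 x 2 mm chamfer at its end. It is only pushed in, not screwed.
- bolt_tip (a point): End of the bolt's shank, 36 mm below its origin.
- ink_dropper: Bystander: small amber dropper bottle, 33 mm diameter, 102 mm tall, standing. Origin at the centre of its underside.
- spare_block: Bystander: light metal clamp block with a stud, 24 x 47 x 26 mm, lying. Origin at the centre of its underside.
- wing_nut: Bystander: wing nut, 13 x 33 x 19 mm. Origin at the centre of its underside.
Mind the look-alikes: they are no part of the job. Of the things that look like the foot, the larger one is meant.

How it is judged:
By the outcome, as a careful person would: the job done as asked, in the order asked, and still so for the second after the job is handed in, with the robot touching nothing.
It also fails if it takes over 64 s, if anything falls off the work surface, if the arm or the gripper's body presses on something with over 40 N, if the wrist force passes 120 N, or if a joint passes its speed limit or range.

## Working session

There is one attempt and no reset: what is moved stays moved. The work goes in short steps, Python scripts to look and compute and a tool call to move; the robot and the scene stay as the last step left them, time stands still between calls to the robot, and variables do not carry over. Pictures are saved under pics/ and viewed, and the job is handed in when it is done.

Besides the shell and the picture viewer there is one more tool, called as name(argument=value, ...), one argument or row to a line, values as JSON. play_rows: Moves the arm, as the interface text tells. Its arguments: {"type":"object","properties":{"targets":{"type":"array","items":{"type":"array"}},"grip_force":{"type":"number"}},"required":["targets"]}

```bash
mkdir -p pics; python3 - <<'E'
from plant import monitor, vision, workorder
import cv2,pickle
s=monitor.get_state();print(s)
for n in ["side","top","wrist"]:
    c=vision.capture(n);pickle.dump(c,open(f"pics/{n}0.pkl","wb"))
    cv2.imwrite(f"pics/{n}0.png",c["img"][:,:,::-1]);print(n,c["vfov"],c["cx"],c["cy"],c["rvec"],c["tvec"])
E
```

```text
{'time': 0.0, 'qpos': array([ 1.11798898e+00,  2.76615763e-01,  1.50612459e+00, -1.06258054e-05,
        1.36069559e+00, -1.20998979e-01]), 'joint_velocities': array([ 0.00066035, -0.00077236,  0.00045855, -0.00011662, -0.00091731,
       -0.00018215]), 'effort': array([-1.44669881e-03, -4.16778731e+01, -2.45805341e+01, -3.15478874e-04,
        1.07748335e-02,  7.08130344e-06]), 'ee_pos': array([0.18706909, 0.54312509, 0.20853131]), 'tcp_rot': array([-5.18727554e-01, -3.09795155e+00,  2.78124166e-03]), 'ft_force': array([ 0.01127314,  0.07831427, -0.22413635]), 'torque': array([-0.03017476, -0.01477839, -0.03655422]), 'width': 1.0011594934419197}
side 48.9830198676924 328.7688289142376 245.26273363666363 [ 1.94299458 -0.35883378  0.21498161] [-0.51145388  0.14454334  0.98637191]
top 42.36684781692613 321.2842617466676 239.0058205766207 [ 2.15951935 -2.13748297  0.1196018 ] [-0.00438675  0.55773399  1.59603037]
wrist 65.70646984690485 325.2992206437208 242.95351384352293 [-2.35610595 -1.68177161 -0.24364254] [-0.57458517 -0.03734877  0.37941328]
```

View pics/side0.png

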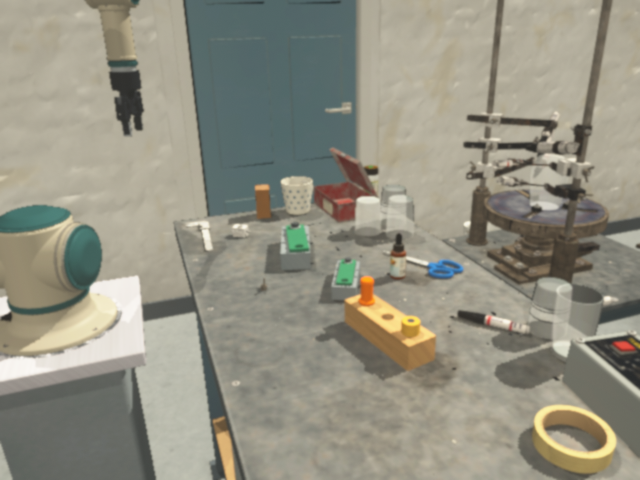

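View pics/top0.png

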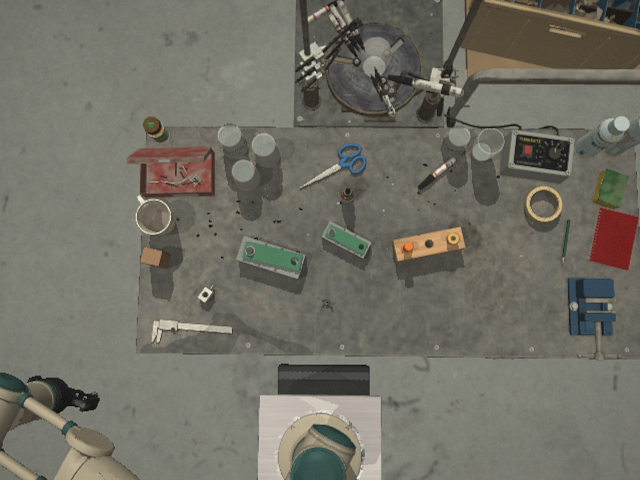

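View pics/wrist0.png

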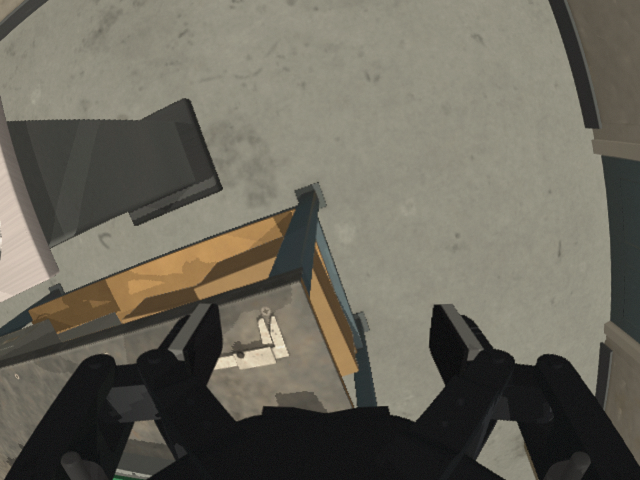

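```bash
cat > h.py <<'E'
import numpy as np,cv2,pickle
from scipy.spatial.transform import Rotation as R
def ray(c,u,v,fish=False):
    f=240/np.tan(np.radians(c["vfov"])/2)
    x=(u-c["cx"]);y=(v-c["cy"])
    if fish:
        r=np.hypot(x,y);t=r/f;d=np.array([np.sin(t)*x/max(r,1e-9),np.sin(t)*y/max(r,1e-9),np.cos(t)])
    else: d=np.array([x/f,y/f,1.])
    M=R.from_rotvec(c["rvec"]).as_matrix();return -M.T@c["tvec"],M.T@d
def onz(c,u,v,z,fish=False):
    o,d=ray(c,u,v,fish);return o+d*(z-o[2])/d[2]
def proj(c,P,fish=False):
    f=240/np.tan(np.radians(c["vfov"])/2)
    p=R.from_rotvec(c["rvec"]).as_matrix()@np.asarray(P,float)+c["tvec"]
    if fish:
        r=np.hypot(p[0],p[1]);t=np.arctan2(r,p[2]);return np.array([c["cx"]+f*t*p[0]/r,c["cy"]+f*t*p[1]/r])
    return np.array([c["cx"]+f*p[0]/p[2],c["cy"]+f*p[1]/p[2]])
def load(n): return pickle.load(open(f"pics/{n}.pkl","rb"))
def snap(name,tag,crop=None,k=1):
    from plant import vision
    c=vision.capture(name);pickle.dump(c,open(f"pics/{tag}.pkl","wb"));save(c,tag,crop,k);return c
def save(c,tag,crop=None,k=1):
    im=c["img"][:,:,::-1]
    if crop: u0,v0,u1,v1=crop;im=im[v0:v1,u0:u1]
    im=cv2.resize(im,None,fx=k,fy=k,interpolation=cv2.INTER_CUBIC);cv2.imwrite(f"pics/{tag}.png",im)
def tgt(s,P,yaw=None):
    """shift in tool frame mm to world pos P; yaw = desired angle of tool x?"""
    Rt=R.from_rotvec(s["tcp_rot"]).as_matrix();return Rt.T@(np.asarray(P)-s["ee_pos"])*1000
E
python3 - <<'E'
from h import *
t=load("top0");s=load("side0")
save(t,"topc",(220,180,480,300),3)
save(s,"sidec",(260,200,460,380),4)
for n,u,v,z in [("drift",408,247,.092),("mid",429,243,.046),("bolt",453,238,.068),("footc",272,257,.048),("small",346,240,.03),("dropper",348,195,.1)]:
    P=onz(t,u,v,z);print(n,P,proj(s,P))
E
```

```text
drift [ 0.53216846 -0.219467    0.092     ] [364.10394871 278.92188885]
mid [ 0.54851094 -0.27991641  0.046     ] [386.99932277 316.19103403]
bolt [ 0.55935693 -0.33817922  0.068     ] [409.61711697 320.26694288]
footc [0.50765559 0.12910794 0.048     ] [294.33753425 236.04077234]
small [ 0.5563998  -0.06388751  0.03      ] [344.17447047 272.67465693]
dropper [ 0.66329976 -0.06660693  0.1       ] [392.12204837 234.44809676]
```

View pics/topc.png

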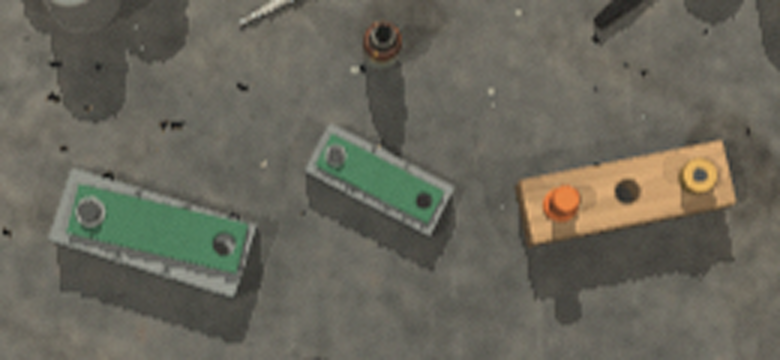

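View pics/sidec.png

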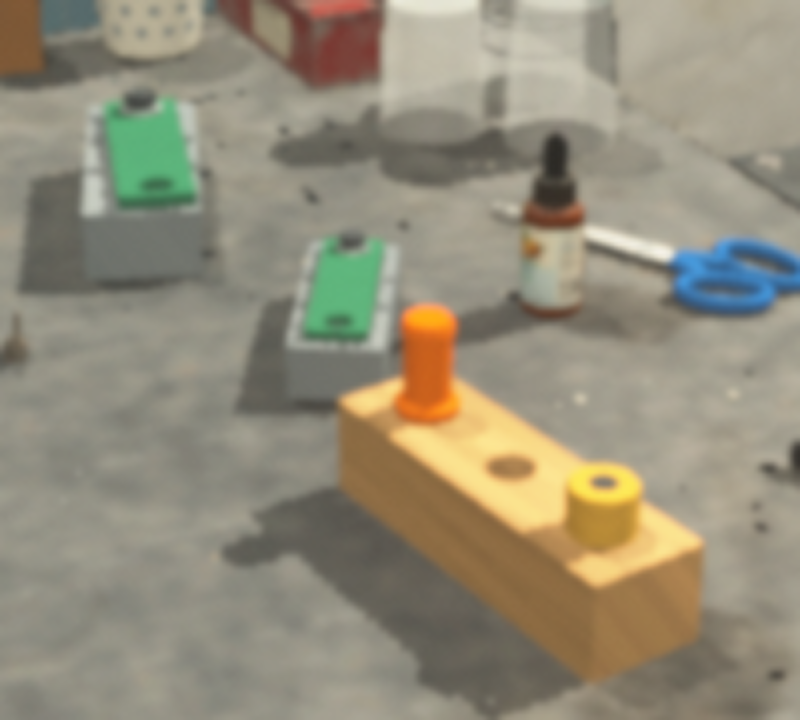

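```bash
python3 - <<'E'
from h import *
from plant import monitor
s=monitor.get_state();np.set_printoptions(precision=4,suppress=True)
Rt=R.from_rotvec(s["tcp_rot"]).as_matrix();print(Rt)
w=load("wrist0");M=R.from_rotvec(w["rvec"]).as_matrix();o=-M.T@w["tvec"]
print("cam in tool",Rt.T@(o-s["ee_pos"]));print("cam axes in tool",Rt.T@M.T)
t=load("top0")
P=lambda u,v,z:onz(t,220+u/3,180+v/3,z)
piv=P(90,212,.06);hol=P(224,243,.048);print(piv,hol)
# foot top corners
for u,v in [(73,169),(50,240),(238,296),(257,222)]:print("foot",P(u,v,.04))
for u,v in [(518,180),(722,140),(736,202),(533,243)]:print("rack",P(u,v,.046))
print("drift",P(565,197,.092),"mid",P(627,191,.046),"bolt",P(700,174,.068))
E
```

```text
[[-0.9455  0.3257 -0.0006]
 [ 0.3257  0.9455 -0.0013]
 [ 0.0001 -0.0014 -1.    ]]
cam in tool [ 0.073   0.0003 -0.1646]
cam axes in tool [[ 0.0006 -0.9582 -0.286 ]
 [ 1.      0.0006  0.    ]
 [ 0.0001 -0.286   0.9582]]
[0.5224 0.1854 0.06  ] [0.4978 0.0698 0.048 ]
foot [0.5624 0.204  0.04  ]
foot [0.4996 0.2224 0.04  ]
foot [0.4524 0.0573 0.04  ]
foot [0.5172 0.0417 0.04  ]
rack [ 0.5555 -0.1853  0.046 ]
rack [ 0.5923 -0.363   0.046 ]
rack [ 0.538  -0.3741  0.046 ]
rack [ 0.5006 -0.1981  0.046 ]
drift [ 0.5356 -0.2203  0.092 ] mid [ 0.5468 -0.2799  0.046 ] bolt [ 0.5594 -0.339   0.068 ]
```

play_rows(
  targets=[
    [[-20,-15,0],[0,0,0],0],
    [[-40,-30,0],[0,0,0],0],
    [[-40,-30,0],[0,0,0],0],
    [[-40,-30,0],[0,0,0],0],
    [[-40,-30,0],[0,0,0],0],
    [[-40,-30,0],[0,0,0],0],
    [[-40,-30,0],[0,0,0],0],
    [[-40,-30,0],[0,0,0],0],
    [[-40,-30,0],[0,0,0],0],
    [[-40,-30,0],[0,0,0],0],
    [[-40,-30,0],[0,0,0],0],
    [[-20,-15,0],[0,0,0],0],
    [[0,0,0],[0,0,0],0],
  ],
)

```text
time: 1.45
ee_pos: [0.4997, 0.0834, 0.2047]
tcp_rot: [-0.511, -3.099, 0.003]
ft_force: [-0.3, 0.4, -0.5]
width: 0.994
```

Well-behaved moves. Look.

```bash
python3 - <<'E'
from h import *
c=snap("wrist","w1");from plant import monitor
s=monitor.get_state();pickle.dump(s,open("pics/s1.pkl","wb"));print(s["ee_pos"],s["tcp_rot"])
E
```

```text
[0.49859293 0.08461819 0.20457186] [-5.09237563e-01 -3.09825705e+00  2.12520613e-03]
```

View pics/w1.png

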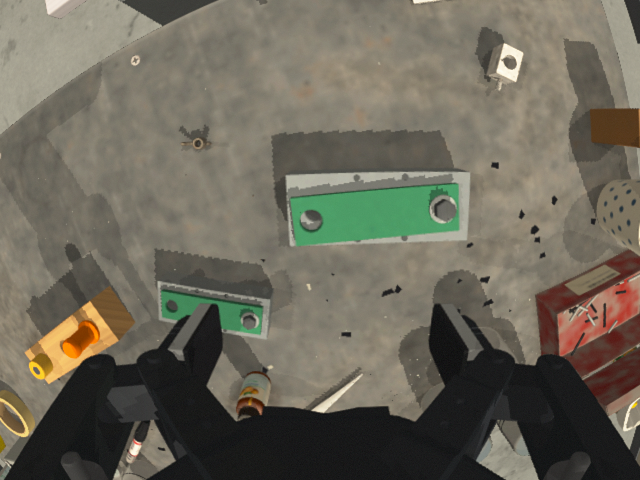

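```bash
python3 - <<'E'
from h import *
c=load("w1");save(c,"w1c",(275,160,475,260),4)
E
```

```text
(no output)
```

View pics/w1c.png

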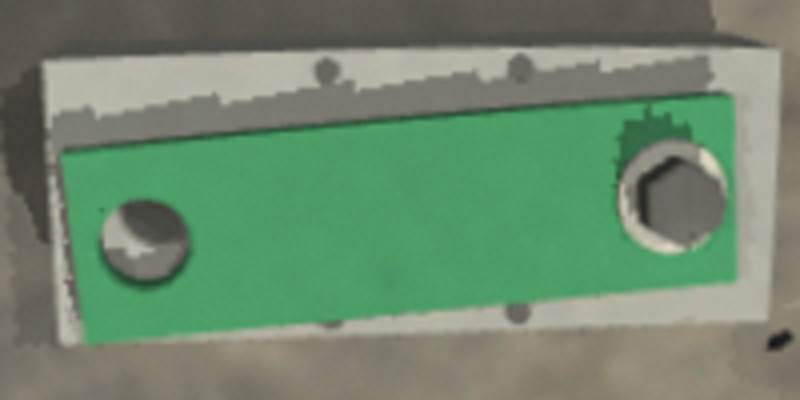

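```bash
cat > fit.py <<'E'
from h import *
from scipy.optimize import least_squares
def fitfoot(c,pts,loc,z,fish=True,g=(0.508,0.131,-15.6)):
    def f(p):
        a=np.radians(p[2]);r=[]
        for (u,v),(x,y) in zip(pts,loc):
            r+=list(proj(c,[p[0]+np.cos(a)*x-np.sin(a)*y,p[1]+np.sin(a)*x+np.cos(a)*y,z],fish)-[u,v])
        return r
    q=least_squares(f,g);return q.x,np.array(q.fun).round(2)
def w(p,x,y):
    a=np.radians(p[2]);return np.array([p[0]+np.cos(a)*x-np.sin(a)*y,p[1]+np.sin(a)*x+np.cos(a)*y])
def l(p,P):
    a=np.radians(p[2]);d=np.asarray(P)[:2]-p[:2];return np.array([np.cos(a)*d[0]+np.sin(a)*d[1],-np.sin(a)*d[0]+np.cos(a)*d[1]])
E
python3 - <<'E'
from fit import *
np.set_printoptions(precision=4,suppress=True)
c=load("w1");q=lambda x,y:(275+(x+.5)/4-.5,160+(y+.5)/4-.5)
pts=[q(44,60),q(779,50),q(768,320),q(62,344)]
loc=[(-.033,-.085),(-.033,.085),(.033,.085),(.033,-.085)]
p,r=fitfoot(c,pts,loc,.04);print(p,r)
h=onz(c,*q(146,241),.048,True);b=w(p,0,-.06);print("base",b,"strap",h,"off local",(l(p,h)-[0,-.06])*1000)
print("pivot",l(p,onz(c,*q(682,199),.06,True)))
t=load("top0");s=load("side0")
print("base in top",proj(t,[*b,.048]))
E
```

```text
[  0.5085   0.1341 -16.699 ] [-0.05  0.15  0.58 -0.37 -0.1   0.21 -0.37  0.06]
base [0.4912 0.0766] strap [0.4972 0.0711 0.048 ] off local [ 7.3014 -3.6038]
pivot [-0.0016  0.0545]
base in top [291.9993 263.4734]
```

play_rows(
  targets=[
    [[1,-5,30],[0,0,0],0],
    [[1,-5,45],[0,0,0],0],
    [[0,0,25],[0,0,0],0],
    [[0,0,0],[0,0,0],0],
  ],
)

```text
time: 1.9
ee_pos: [0.4912, 0.0801, 0.1032]
tcp_rot: [-0.506, -3.1, -0.004]
ft_force: [0.3, -0.6, 0.3]
width: 1.001
```

```bash
python3 - <<'E'
from h import *
c=snap("wrist","w2");from plant import monitor
s=monitor.get_state();print(s["ee_pos"],s["tcp_rot"])
E
```

```text
[0.49208972 0.08025186 0.10462895] [0.50508134 3.09927948 0.00450451]
```

View pics/w2.png

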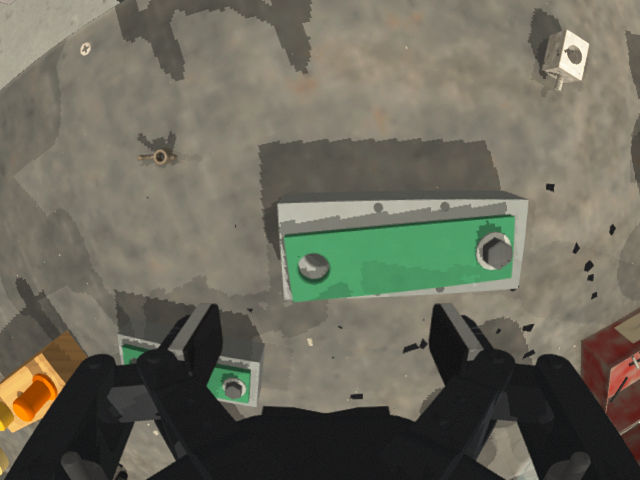

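```bash
python3 - <<'E'
from h import *
c=load("w2");save(c,"w2c",(270,180,535,310),3);save(c,"w2d",(275,220,355,310),8)
E
```

```text
(no output)
```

View pics/w2c.png

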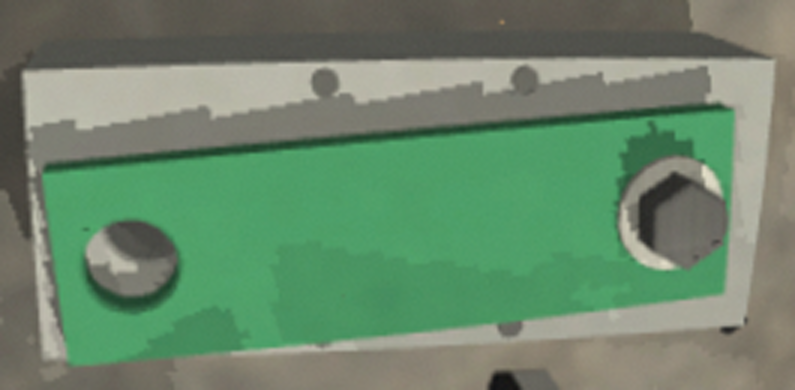

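View pics/w2d.png

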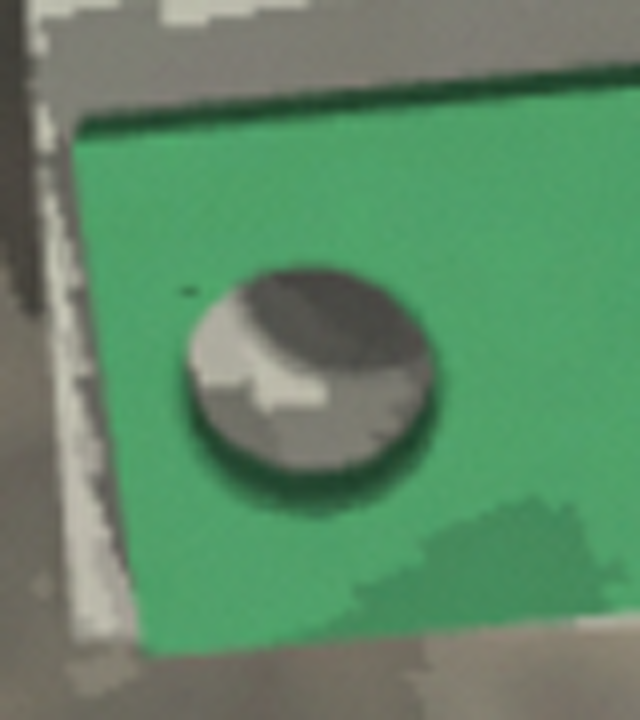

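```bash
python3 - <<'E'
from fit import *
np.set_printoptions(precision=4,suppress=True)
c=load("w2")
q3=lambda x,y:(270+(x+.5)/3-.5,180+(y+.5)/3-.5)
q8=lambda x,y:(275+(x+.5)/8-.5,220+(y+.5)/8-.5)
pts=[q3(23,70),q3(775,60),q3(744,324),q3(44,360)]
loc=[(-.033,-.085),(-.033,.085),(.033,.085),(.033,-.085)]
p,r=fitfoot(c,pts,loc,.04);print(p,r);print("base from corners",w(p,0,-.06))
def circ(P,z):
    W=np.array([onz(c,*q8(*a),z,True)[:2] for a in P])
    f=lambda m:np.hypot(*(W-m).T)-.010
    k=least_squares(f,W.mean(0)+[-.005,0.00]);return k.x,k.fun*1000
b,r=circ([(240,300),(265,340),(310,364),(370,375),(425,360)],.04);print("base arc",b,r)
h,r=circ([(188,355),(440,380),(312,265),(312,515),(230,470),(400,480),(400,300),(230,298)],.048);print("strap",h,r)
print("off",(l(p,h)-l(p,b))*1000, "off corners",(l(p,h)-[0,-.06])*1000)
E
```

```text
[  0.5085   0.134  -16.7072] [ 0.09  0.22  0.12 -0.26 -0.02  0.22 -0.16 -0.17]
base from corners [0.4912 0.0766]
base arc [0.4911 0.0766] [ 0.0876  0.1693 -0.2691 -0.0641  0.1982]
strap [0.4979 0.0709] [ 0.3558 -0.0543  0.3896  0.7128 -0.3597  0.2182  0.1048  0.0763]
off [ 8.1058 -3.5448] off corners [ 7.9785 -3.5493]
```

play_rows(
  targets=[
    [[-8,-18,-15],[0,0,0],0],
    [[-18,-40,-20],[0,0,0],0],
    [[-20,-42,-15],[0,0,0],0],
    [[-20,-42,-15],[0,0,0],0],
    [[-20,-42,0],[0,0,0],0],
    [[-20,-42,0],[0,0,0],0],
    [[-12,-30,0],[0,0,0],0],
    [[-6,-19,0],[0,0,0],0],
    [[0,0,0],[0,0,0],0],
  ],
)

```text
time: 2.85
ee_pos: [0.5329, -0.2242, 0.1905]
tcp_rot: [0.477, 3.076, -0.002]
ft_force: [-0.5, 0.4, -0.3]
width: 1.001
```

```bash
python3 - <<'E'
from h import *
c=snap("wrist","w3");from plant import monitor
s=monitor.get_state();print(s["ee_pos"],s["tcp_rot"])
E
```

```text
[ 0.53292166 -0.2227136   0.19065959] [4.75723973e-01 3.07583692e+00 1.62966149e-04]
```

View pics/w3.png

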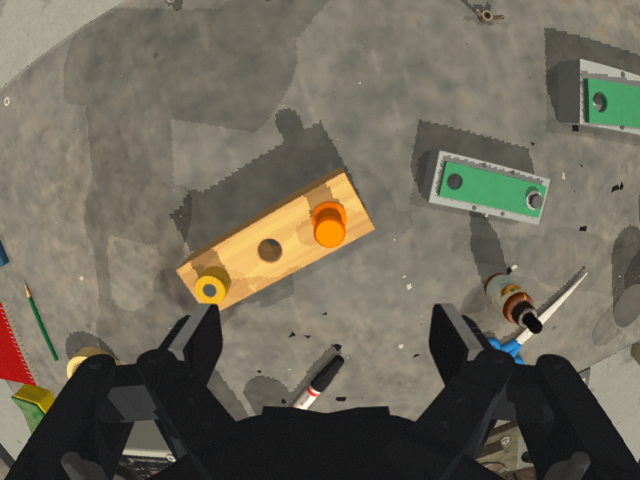

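```bash
cat >> h.py <<'E'
def go(P,psi,show=True):
    """P world TCP target, psi=deg of tool y axis direction; prints shift mm, rot deg (tool)"""
    from plant import monitor
    s=monitor.get_state();Rt=R.from_rotvec(s["tcp_rot"])
    a=np.radians(psi);y=np.array([np.cos(a),np.sin(a),0]);z=np.array([0,0,-1.]);x=np.cross(y,z)
    Rd=R.from_matrix(np.array([x,y,z]).T)
    d=Rt.inv().apply(np.asarray(P)-s["ee_pos"])*1000;rv=np.degrees((Rt.inv()*Rd).as_rotvec())
    print("t",round(s["time"],2),"pos",s["ee_pos"].round(4),"F",s["ft_force"].round(1),"w",round(s["width"],3),"psi",round(np.degrees(np.arctan2(*Rt.as_matrix()[[1,0],1])),1),"shift",d.round(1),"rot",rv.round(2))
    return s
E
python3 - <<'E'
from h import *
c=load("w3");save(c,"w3c",(165,160,385,320),3.6)
E
```

```text
(no output)
```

View pics/w3c.png

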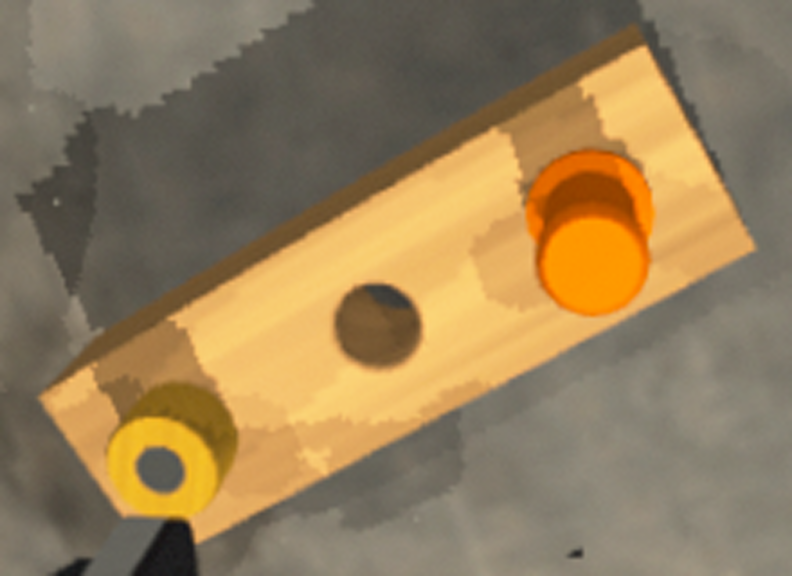

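```bash
python3 - <<'E'
from fit import *
np.set_printoptions(precision=4,suppress=True)
c=load("w3")
q=lambda x,y:(165+(x+.5)/3.6-.5,160+(y+.5)/3.6-.5)
pts=[q(645,45),q(755,250),q(40,398),q(195,545)]
loc=[(-.028,.09),(.028,.09),(-.028,-.09),(.028,-.09)]
p,r=fitfoot(c,pts,loc,.046,g=(.547,-.28,11.7));print(p,r)
print("holes",w(p,0,.06),w(p,0,0),w(p,0,-.06))
print("mid",onz(c,*q(378,325),.046,True),"drift",onz(c,*q(593,262),.092,True),"bolt",onz(c,*q(162,467),.068,True))
d=w(p,0,.06);go([d[0],d[1],.12],73)
E
```

```text
[ 0.5475 -0.2774 12.4299] [ 1.61 -1.46  2.63 -2.17  2.03  0.12 -7.34  5.47]
holes [ 0.5346 -0.2188] [ 0.5475 -0.2774] [ 0.5604 -0.336 ]
mid [ 0.5471 -0.2792  0.046 ] drift [ 0.5344 -0.2207  0.092 ] bolt [ 0.5589 -0.3378  0.068 ]
t 2.9 pos [ 0.5329 -0.2227  0.1907] F [0.2 1.5 0.1] w 1.003 psi 72.4 shift [ 1.7  3.9 70.7] rot [ 0.25  1.65 -0.58]
```

play_rows(
  targets=[
    [[2,2,10],[0.2,1.6,-0.5],0],
    [[0,0,30],[0,0,0],0],
    [[0,0,25],[0,0,0],0],
    [[0,0,5],[0,0,0],0],
    [[0,0,0],[0,0,0],0],
  ],
)

```text
time: 3.4
ee_pos: [0.5338, -0.2116, 0.1215]
tcp_rot: [0.452, 3.108, 0.005]
ft_force: [0.3, -0.0, 0.5]
width: 1.003
```

```bash
python3 - <<'E'
from h import *
go([.5345,-.2205,.053],73)
E
```

```text
t 3.4 pos [ 0.5338 -0.2116  0.1215] F [ 0.3 -0.   0.5] w 1.003 psi 73.5 shift [-3.2 -8.5 68.5] rot [0.17 0.03 0.46]
```

play_rows(
  targets=[
    [[-3,-8,0],[0,0,0.3],0],
    [[0,0,20],[0,0,0],0],
    [[0,0,15],[0,0,0],0],
    [[0,0,0],[0,0,0],0],
  ],
)

```text
time: 3.8
ee_pos: [0.5385, -0.2213, 0.0907]
tcp_rot: [0.454, 3.1, -0.001]
ft_force: [-0.2, -0.4, -0.0]
width: 0.999
```

```bash
python3 - <<'E'
from h import *
go([.5345,-.2205,.053],73)
E
```

```text
t 3.8 pos [ 0.5385 -0.2213  0.0907] F [-0.2 -0.4 -0. ] w 0.999 psi 73.3 shift [ 4.3 -0.4 37.7] rot [0.04 0.51 0.32]
```

play_rows(
  targets=[
    [[4,0,5],[0,0.4,0],0],
    [[0,0,15],[0,0,0],0],
    [[0,0,12],[0,0,0],0],
    [[0,0,5],[0,0,0],0],
    [[0,0,0],[0,0,0],0],
  ],
)

```text
time: 4.3
ee_pos: [0.5376, -0.2226, 0.0571]
tcp_rot: [0.455, 3.099, -0.005]
ft_force: [-0.6, -0.2, -0.6]
width: 1.0
```

```bash
python3 - <<'E'
from h import *
go([.5345,-.2205,.053],73)
E
```

```text
t 4.3 pos [ 0.5376 -0.2226  0.0571] F [-0.6 -0.2 -0.6] w 1.0 psi 73.3 shift [3.6 1.1 4.1] rot [-0.1   0.54  0.31]
```

play_rows(
  targets=[
    [[3.5,1,4],[0,0.5,0],0],
  ],
)

```text
time: 4.4
ee_pos: [0.5352, -0.2212, 0.0538]
tcp_rot: [0.456, 3.106, -0.004]
ft_force: [0.9, -1.0, -0.3]
width: 1.0
```

```bash
python3 - <<'E'
from h import *
go([.5345,-.2205,.053],73)
snap("wrist","w4",(200,150,450,400),3)
go([.5345,-.2205,.053],73)
go([.5345,-.2205,.053],73)
E
```

```text
t 4.4 pos [ 0.5352 -0.2212  0.0538] F [ 0.9 -1.  -0.3] w 1.0 psi 73.3 shift [0.9 0.4 0.8] rot [-0.13  0.13  0.3 ]
t 4.45 pos [ 0.5341 -0.2203  0.0528] F [-0.6 -0.3 -0.2] w 1.0 psi 73.3 shift [-0.4 -0.  -0.2] rot [-0.09 -0.04  0.31]
t 4.45 pos [ 0.5341 -0.2203  0.0528] F [-0.6 -0.3 -0.2] w 1.0 psi 73.3 shift [-0.4 -0.  -0.2] rot [-0.09 -0.04  0.31]
```

View pics/w4.png

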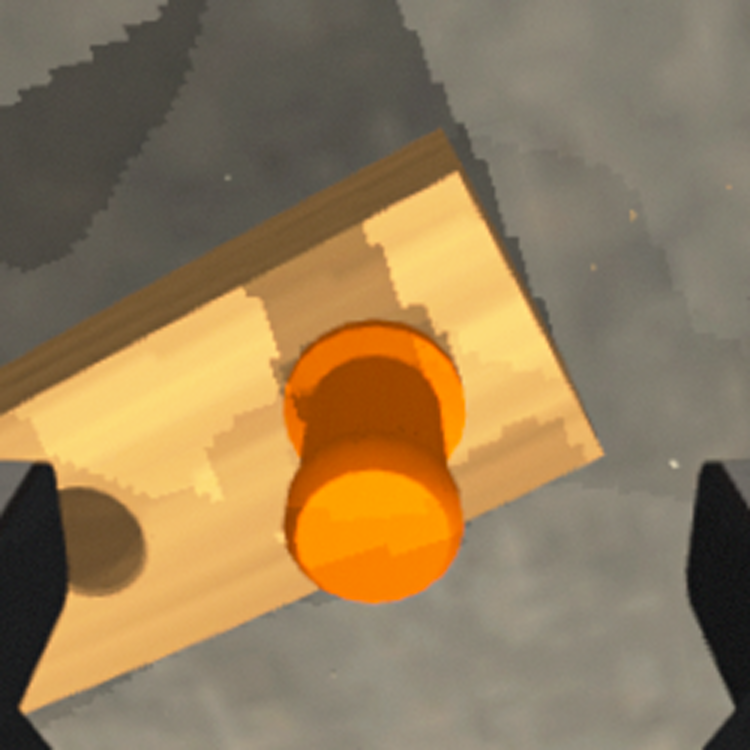

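play_rows(
  targets=[
    [[0,0,0],[0,0,0],1],
    [[0,0,0],[0,0,0],1],
    [[0,0,0],[0,0,0],1],
    [[0,0,0],[0,0,0],1],
    [[0,0,0],[0,0,0],1],
  ],
  grip_force=70,
)

```text
time: 4.95
ee_pos: [0.5346, -0.2207, 0.0538]
tcp_rot: [0.455, 3.108, -0.004]
ft_force: [0.4, 0.0, -0.5]
width: 0.227
```

```bash
python3 - <<'E'
from h import *
s=go([.5345,-.2205,.053],73);print(s["torque"])
snap("wrist","w5",(200,150,450,400),3)
E
```

```text
t 4.95 pos [ 0.5346 -0.2207  0.0538] F [ 0.4  0.  -0.5] w 0.227 psi 73.3 shift [0.1 0.2 0.8] rot [-0.14  0.05  0.33]
[-0.06881141  0.08103111  0.03155024]
```

View pics/w5.png

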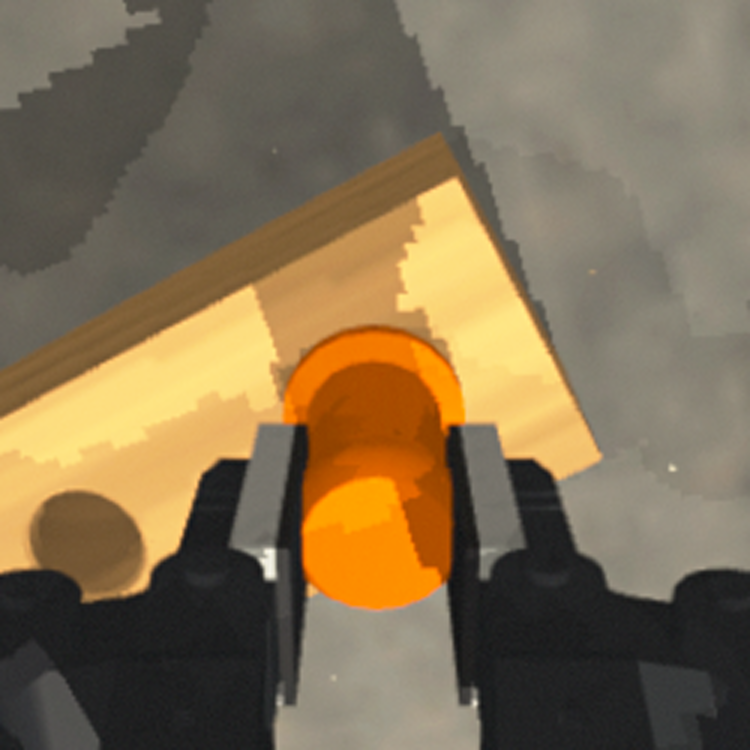

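play_rows(
  targets=[
    [[0,0,-10],[0,0,0],1],
    [[0,0,-25],[0,0,0],1],
    [[0,0,-30],[0,0,0],1],
    [[0,0,-15],[0,0,0],1],
  ],
)

```text
time: 5.4
ee_pos: [0.532, -0.2187, 0.1341]
tcp_rot: [-0.455, -3.1, -0.003]
ft_force: [0.8, -0.3, -1.3]
width: 0.223
```

```bash
python3 - <<'E'
from h import *
s=go([.4945,.0738,.14],73)
E
```

```text
t 5.4 pos [ 0.532  -0.2187  0.1341] F [ 0.8 -0.3 -1.3] w 0.223 psi 73.3 shift [119.9 269.4  -4.8] rot [ 0.02 -0.46  0.31]
```

play_rows(
  targets=[
    [[8,18,-5],[0,-0.4,0.2],1],
    [[18,40,-1],[0,0,0],1],
    [[18,40,0],[0,0,0],1],
    [[18,40,0],[0,0,0],1],
    [[18,40,0],[0,0,0],1],
    [[18,40,0],[0,0,0],1],
    [[14,32,0],[0,0,0],1],
    [[7,15,0],[0,0,0],1],
    [[0,0,0],[0,0,0],1],
  ],
)

```text
time: 6.3
ee_pos: [0.4971, 0.0781, 0.1473]
tcp_rot: [0.467, 3.094, 0.001]
ft_force: [-0.5, -1.3, -0.5]
width: 0.221
```

```bash
python3 - <<'E'
from h import *
s=go([.4945,.0738,.13],73)
E
```

```text
t 6.3 pos [0.4971 0.0781 0.1473] F [-0.5 -1.3 -0.5] w 0.221 psi 72.8 shift [ 1.4 -4.9 17.3] rot [ 0.13  0.68 -0.18]
```

play_rows(
  targets=[
    [[1.5,-5,17],[0,0.7,0],1],
    [[0,0,15],[0,0,0],1],
  ],
)

```text
time: 6.5
ee_pos: [0.4961, 0.073, 0.1161]
tcp_rot: [0.465, 3.102, 0.004]
ft_force: [-0.5, 0.3, -1.7]
width: 0.225
```

```bash
python3 - <<'E'
from h import *
s=go([.4945,.0738,.107],73)
snap("wrist","w6",(200,150,450,400),3)
s=go([.4945,.0738,.107],73)
E
```

```text
t 6.5 pos [0.4961 0.073  0.1161] F [-0.5  0.3 -1.7] w 0.225 psi 72.9 shift [1.8 0.3 9.1] rot [ 0.17  0.26 -0.06]
t 6.55 pos [0.4945 0.0729 0.1137] F [-1.1  1.6 -1.6] w 0.225 psi 72.9 shift [0.3 0.8 6.7] rot [ 0.11  0.03 -0.1 ]
```

View pics/w6.png

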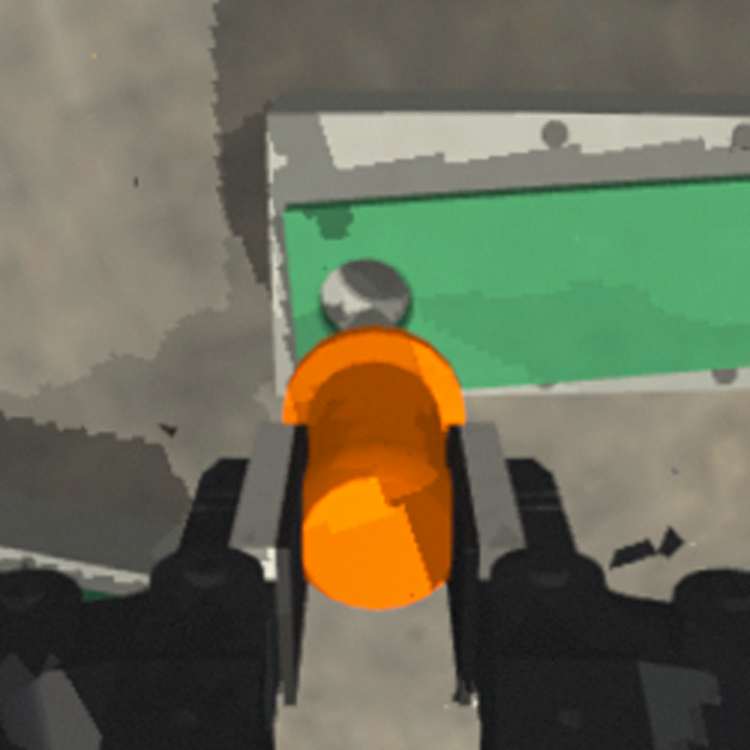

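```bash
python3 - <<'E'
from h import *
s=go([.4945,.0738,.1],73);c=load("w6")
q=lambda x,y:(200+(x+.5)/3-.5,150+(y+.5)/3-.5)
for u in (q(377,545),q(377,540)):
  P=onz(c,*u,.1137+.0385,True);print(P)
  print(R.from_rotvec(s["tcp_rot"]).inv().apply(P-s["ee_pos"])*1000)
P=onz(c,*q(377,545),.1161+.0385,True);print("alt",P)
E
```

```text
t 6.55 pos [0.4945 0.0729 0.1137] F [-1.1  1.6 -1.6] w 0.225 psi 72.9 shift [ 0.3  0.8 13.7] rot [ 0.11  0.03 -0.1 ]
[0.49790993 0.07277797 0.1522    ]
[ -3.28992005   0.9571982  -38.44912069]
[0.49717077 0.07300426 0.1522    ]
[ -2.51689577   0.95617675 -38.44953288]
alt [0.49655528 0.07318467 0.1546    ]
```

play_rows(
  targets=[
    [[0.3,0.8,8],[0,0,0],1],
    [[0,0,6],[0,0,0],1],
  ],
)

```text
time: 6.75
ee_pos: [0.4942, 0.0715, 0.0979]
tcp_rot: [-0.471, -3.105, -0.001]
ft_force: [-0.4, 0.2, -1.5]
width: 0.227
```

```bash
python3 - <<'E'
from h import *
s=go([.4945,.0738,.09],73)
E
```

```text
t 6.75 pos [0.4942 0.0715 0.0979] F [-0.4  0.2 -1.5] w 0.227 psi 72.7 shift [0.4 2.3 7.9] rot [ 0.04 -0.08 -0.26]
```

play_rows(
  targets=[
    [[0.3,2.2,0],[0,0,-0.2],1],
  ],
)

```text
time: 6.85
ee_pos: [0.4939, 0.0728, 0.0967]
tcp_rot: [-0.467, -3.103, -0.0]
ft_force: [-0.3, 0.6, -1.7]
width: 0.22
```

play_rows(
  targets=[
    [[0,0,5],[0,0,0],1],
  ],
)

```text
time: 6.95
ee_pos: [0.4947, 0.0725, 0.0919]
tcp_rot: [-0.468, -3.104, -0.001]
ft_force: [0.5, -0.3, -1.4]
width: 0.226
```

```bash
python3 - <<'E'
from h import *
s=go([.4945,.0738,.09],73)
E
```

```text
t 6.95 pos [0.4947 0.0725 0.0919] F [ 0.5 -0.3 -1.4] w 0.226 psi 72.8 shift [0.5 1.2 1.9] rot [ 0.01 -0.13 -0.16]
```

play_rows(
  targets=[
    [[0.5,1.2,4],[0,0,0],1],
  ],
)

```text
time: 7.05
ee_pos: [0.4947, 0.0736, 0.0877]
tcp_rot: [-0.469, -3.104, -0.001]
ft_force: [-0.5, 1.4, -1.4]
width: 0.228
```

```bash
python3 - <<'E'
from h import *
s=go([.4945,.0738,.085],73)
E
```

```text
t 7.05 pos [0.4947 0.0736 0.0877] F [-0.5  1.4 -1.4] w 0.228 psi 72.8 shift [0.3 0.1 2.7] rot [ 0.01 -0.12 -0.18]
```

play_rows(
  targets=[
    [[2,1,4],[0,0,0],1],
    [[2,1,4],[0,0,0],1],
  ],
)

```text
time: 7.25
ee_pos: [0.4933, 0.0758, 0.08]
tcp_rot: [0.467, 3.104, -0.002]
ft_force: [1.8, -3.8, 3.7]
width: 0.226
```

```bash
python3 - <<'E'
from h import *
s=go([.4911,.0766,.07],73)
E
```

```text
t 7.25 pos [0.4933 0.0758 0.08  ] F [ 1.8 -3.8  3.7] w 0.226 psi 72.9 shift [ 2.4  0.1 10. ] rot [-0.05  0.15 -0.12]
```

play_rows(
  targets=[
    [[2.4,0.3,3],[0,0,0],1],
    [[0.5,0,3],[0,0,0],1],
  ],
)

```text
time: 7.45
ee_pos: [0.4933, 0.0759, 0.0754]
tcp_rot: [0.464, 3.098, -0.005]
ft_force: [-0.0, -2.8, 5.0]
width: 0.229
```

```bash
python3 - <<'E'
from h import *
s=go([.4911,.0766,.065],73)
E
```

```text
t 7.45 pos [0.4933 0.0759 0.0754] F [-0.  -2.8  5. ] w 0.229 psi 73.0 shift [ 2.4  0.1 10.4] rot [-0.09  0.55 -0.03]
```

play_rows(
  targets=[
    [[2.6,0.3,2],[0,0.6,0],1],
    [[1,0,3],[0,0,0],1],
  ],
)

```text
time: 7.65
ee_pos: [0.4923, 0.0766, 0.0716]
tcp_rot: [0.463, 3.103, -0.003]
ft_force: [2.1, -3.7, 3.7]
width: 0.225
```

```bash
python3 - <<'E'
from h import *
s=go([.4911,.0766,.065],73)
E
```

```text
t 7.65 pos [0.4923 0.0766 0.0716] F [ 2.1 -3.7  3.7] w 0.225 psi 73.0 shift [ 1.1 -0.3  6.6] rot [-0.08  0.27  0.03]
```

play_rows(
  targets=[
    [[1.2,0,4],[0,0.3,0],1],
    [[0.5,0,4],[0,0,0],1],
  ],
)

```text
time: 7.85
ee_pos: [0.4915, 0.0769, 0.0638]
tcp_rot: [0.463, 3.106, -0.002]
ft_force: [0.9, -4.5, 5.5]
width: 0.226
```

```bash
python3 - <<'E'
from h import *
s=go([.4911,.0766,.0555],73)
E
```

```text
t 7.85 pos [0.4915 0.0769 0.0638] F [ 0.9 -4.5  5.5] w 0.226 psi 73.0 shift [ 0.3 -0.4  8.3] rot [-0.06  0.08  0.03]
```

play_rows(
  targets=[
    [[0.3,-0.2,4],[0,0,0],1],
    [[0,0,3],[0,0,0],1],
  ],
)

```text
time: 8.05
ee_pos: [0.49, 0.0769, 0.0552]
tcp_rot: [-0.464, -3.106, 0.002]
ft_force: [2.7, -3.7, 2.3]
width: 0.224
```

```bash
python3 - <<'E'
from h import *
s=go([.4911,.0766,.0555],73)
E
```

```text
t 8.05 pos [0.49   0.0769 0.0552] F [ 2.7 -3.7  2.3] w 0.224 psi 73.0 shift [-1.1 -0.  -0.3] rot [-0.07 -0.06  0.  ]
```

play_rows(
  targets=[
    [[0,0,3],[0,0,0],1],
  ],
)

```text
time: 8.15
ee_pos: [0.49, 0.0769, 0.0517]
tcp_rot: [-0.464, -3.106, 0.002]
ft_force: [1.6, -4.5, 6.4]
width: 0.225
```

```bash
python3 - <<'E'
from h import *
s=go([.4911,.0766,.0555],73)
E
```

```text
t 8.15 pos [0.49   0.0769 0.0517] F [ 1.6 -4.5  6.4] w 0.225 psi 73.0 shift [-1.1  0.  -3.8] rot [-0.08 -0.06  0.01]
```

```bash
python3 - <<'E'
from h import *
s=go([.4911,.0766,.0555],73)
snap("wrist","w7",(200,150,450,400),3)
s=go([.4911,.0766,.0555],73)
snap("side","sd7",(260,200,360,290),7)
s=go([.4911,.0766,.0555],73)
E
```

```text
t 8.15 pos [0.49   0.0769 0.0517] F [ 1.6 -4.5  6.4] w 0.225 psi 73.0 shift [-1.1  0.  -3.8] rot [-0.08 -0.06  0.01]
t 8.2 pos [0.4901 0.0769 0.0516] F [ 1.3 -3.6  5.8] w 0.229 psi 73.0 shift [-1.  -0.  -3.9] rot [-0.08 -0.06  0.01]
t 8.25 pos [0.4903 0.0769 0.052 ] F [ 1.1 -4.7  6. ] w 0.219 psi 73.0 shift [-0.9 -0.  -3.5] rot [-0.07 -0.05  0.  ]
```

View pics/w7.png

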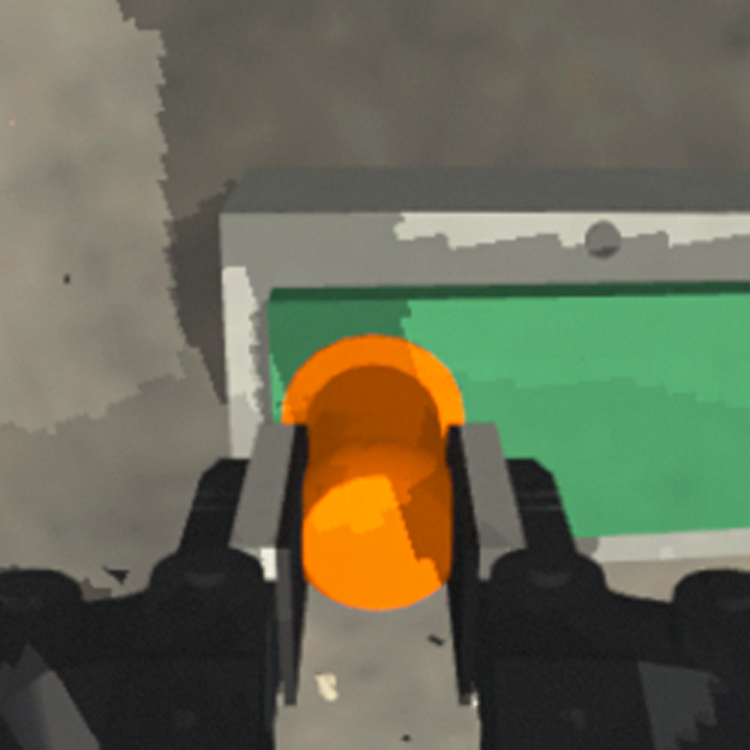

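View pics/sd7.png

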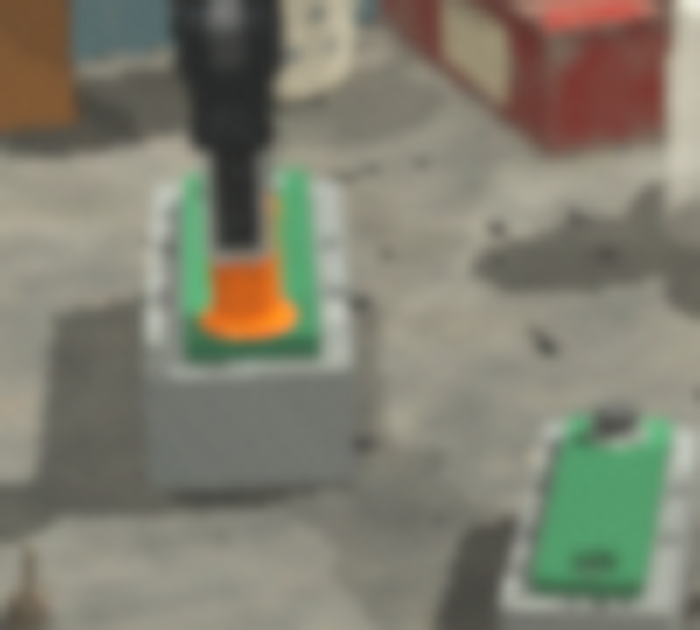

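play_rows(
  targets=[
    [[-1.3,0,2],[0,0,0],1],
  ],
)

```text
time: 8.35
ee_pos: [0.4912, 0.0768, 0.0512]
tcp_rot: [-0.464, -3.106, 0.001]
ft_force: [-6.9, -1.7, 31.2]
width: 0.228
```

play_rows(
  targets=[
    [[0,0,3],[0,0,0],1],
  ],
)

```text
time: 8.45
ee_pos: [0.4913, 0.0769, 0.051]
tcp_rot: [-0.464, -3.106, 0.001]
ft_force: [-7.0, -3.4, 38.1]
width: 0.226
```

```bash
python3 - <<'E'
from h import *
s=go([.4911,.0766,.0555],73)
snap("wrist","w8",(200,150,450,400),3)
s=go([.4911,.0766,.0555],73);print(s["torque"])
E
```

```text
t 8.45 pos [0.4913 0.0769 0.051 ] F [-7.  -3.4 38.1] w 0.226 psi 73.0 shift [ 0.2 -0.3 -4.5] rot [-0.04 -0.06  0.01]
t 8.5 pos [0.4913 0.0769 0.0511] F [-5.  -2.1 25.7] w 0.225 psi 73.0 shift [ 0.1 -0.3 -4.4] rot [-0.04 -0.05  0.01]
[-0.69110773  0.8836394   0.02714812]
```

View pics/w8.png

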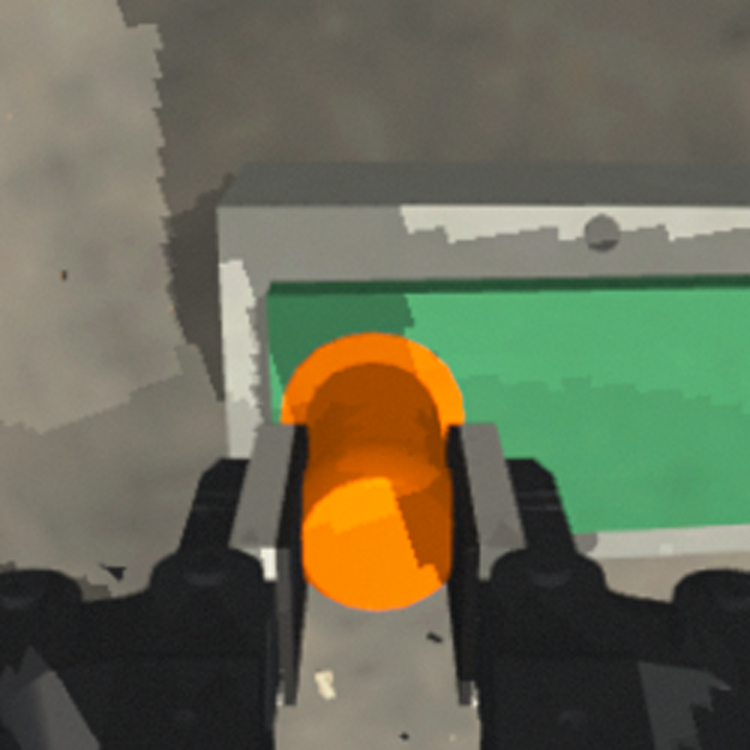

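```bash
python3 - <<'E'
from h import *
c=snap("side","sd8",(270,205,330,265),10)
def p(P): return ((proj(c,P)-[270,205])+.5)*10-.5
b=np.array([.4913,.0768])
for z in (.044,.048,.052,.055): 
    pts=[p([b[0]+.015*np.cos(a),b[1]+.015*np.sin(a),z]) for a in np.linspace(0,6.28,60)]
    pts=np.array(pts);print(z,"rim max row",pts[:,1].max(),"cols",pts[:,0].min(),pts[:,0].max())
s=go([.4911,.0766,.0555],73)
im=cv2.imread("pics/sd8.png")
for z,col in((.048,(255,0,0)),(.055,(255,0,255))):
    for a in np.linspace(0,6.28,40): cv2.circle(im,tuple(int(k) for k in p([b[0]+.015*np.cos(a),b[1]+.015*np.sin(a),z])),1,col,-1)
cv2.imwrite("pics/sd8o.png",im)
E
```

```text
0.044 rim max row 447.61952953576906 cols 179.9026280690499 312.88851490485695
0.048 rim max row 431.1419256475879 cols 179.06948841700807 312.23015897397784
0.052 rim max row 414.62068194507776 cols 178.23416592906096 311.57008023709705
0.055 rim max row 402.201006146103 cols 177.60623641140808 311.07388652097325
t 8.55 pos [0.4913 0.0769 0.0511] F [-5.6 -3.  26.4] w 0.226 psi 73.0 shift [ 0.1 -0.3 -4.4] rot [-0.04 -0.04  0.02]
```

View pics/sd8o.png

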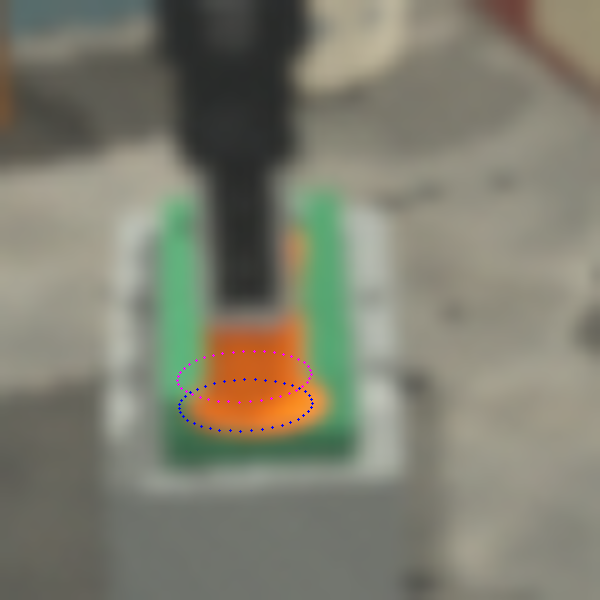

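play_rows(
  targets=[
    [[0.5,0,-3],[0,0,0],1],
    [[0,0,-8],[0,0,0],1],
  ],
  grip_force=90,
)

```text
time: 8.75
ee_pos: [0.4897, 0.0775, 0.0625]
tcp_rot: [-0.464, -3.105, 0.0]
ft_force: [1.9, -2.4, -3.8]
width: 0.222
```

```bash
python3 - <<'E'
from h import *
s=go([.4911,.0766,.0555],73)
E
```

```text
t 8.75 pos [0.4897 0.0775 0.0625] F [ 1.9 -2.4 -3.8] w 0.222 psi 73.0 shift [-1.6 -0.4  7. ] rot [-0.02 -0.12  0.  ]
```

play_rows(
  targets=[
    [[-1.3,-0.3,-10],[0,0,0],1],
    [[0,0,-20],[0,0,0],1],
    [[0,0,-25],[0,0,0],1],
    [[0,0,-15],[0,0,0],1],
    [[0,0,0],[0,0,0],1],
  ],
)

```text
time: 9.25
ee_pos: [0.4848, 0.0808, 0.1328]
tcp_rot: [-0.465, -3.087, -0.01]
ft_force: [-0.1, -0.1, -1.3]
width: 0.221
```

```bash
python3 - <<'E'
from h import *
s=go([.4911,.0766,.125],73)
snap("wrist","w9",(200,130,450,380),3)
s=go([.5345,-.2205,.125],73)
E
```

```text
t 9.25 pos [0.4848 0.0808 0.1328] F [-0.1 -0.1 -1.3] w 0.221 psi 72.9 shift [-7.4 -2.2  7.7] rot [ 0.18 -1.15 -0.13]
t 9.3 pos [0.4841 0.0808 0.1318] F [-0.  -0.2 -2.3] w 0.221 psi 72.9 shift [-137.  -273.1    3.1] rot [ 0.15 -1.24 -0.13]
```

View pics/w9.png

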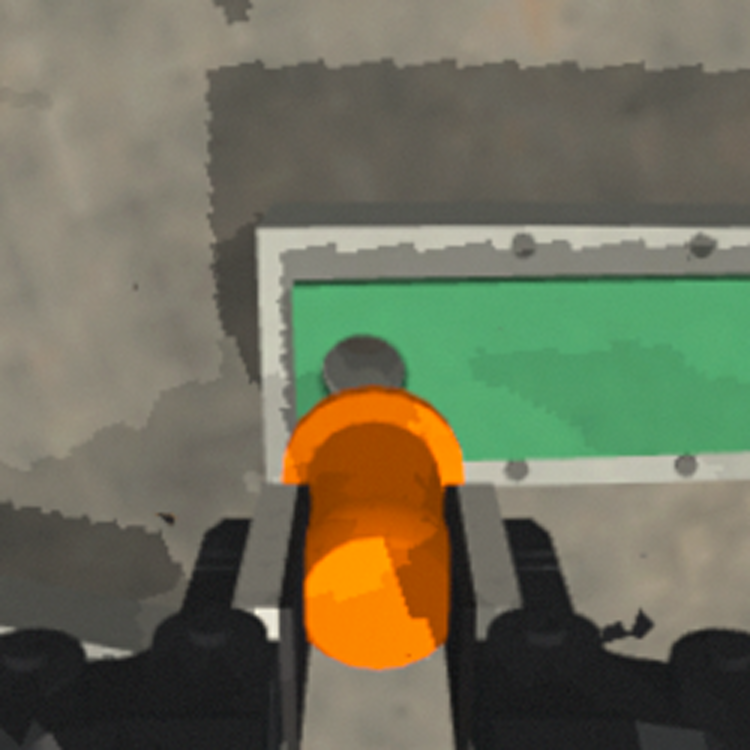

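play_rows(
  targets=[
    [[-8,-16,-4],[0.1,-1.2,-0.1],1],
    [[-19,-38,0],[0,0,0],1],
    [[-20,-40,0],[0,0,0],1],
    [[-20,-40,0],[0,0,0],1],
    [[-20,-40,0],[0,0,0],1],
    [[-20,-40,0],[0,0,0],1],
    [[-18,-36,0],[0,0,0],1],
    [[-8,-16,0],[0,0,0],1],
    [[0,0,0],[0,0,0],1],
  ],
)

```text
time: 10.2
ee_pos: [0.5248, -0.2244, 0.1234]
tcp_rot: [-0.458, -3.087, -0.008]
ft_force: [0.2, 0.6, -1.1]
width: 0.217
```

```bash
python3 - <<'E'
from h import *
s=go([.5345,-.2205,.105],73)
E
```

```text
t 10.2 pos [ 0.5248 -0.2244  0.1234] F [ 0.2  0.6 -1.1] w 0.217 psi 73.1 shift [-8.5  6.5 18.2] rot [ 0.11 -1.2   0.12]
```

play_rows(
  targets=[
    [[-8,6,8],[0,-1.2,0],1],
    [[0,0,0],[0,0,0],1],
  ],
)

```text
time: 10.4
ee_pos: [0.5317, -0.2191, 0.1131]
tcp_rot: [-0.463, -3.103, -0.009]
ft_force: [-0.2, -0.2, -2.4]
width: 0.223
```

```bash
python3 - <<'E'
from h import *
s=go([.5345,-.2205,.095],73)
snap("wrist","w10",(200,130,450,380),3)
s=go([.5345,-.2205,.095],73)
E
```

```text
t 10.4 pos [ 0.5317 -0.2191  0.1131] F [-0.2 -0.2 -2.4] w 0.223 psi 73.0 shift [-3.2 -0.6 18.1] rot [ 0.27 -0.3   0.01]
t 10.45 pos [ 0.5316 -0.2193  0.1137] F [-1.1 -0.2 -1.4] w 0.219 psi 73.0 shift [-3.3 -0.3 18.7] rot [ 0.22 -0.29  0.05]
```

View pics/w10.png

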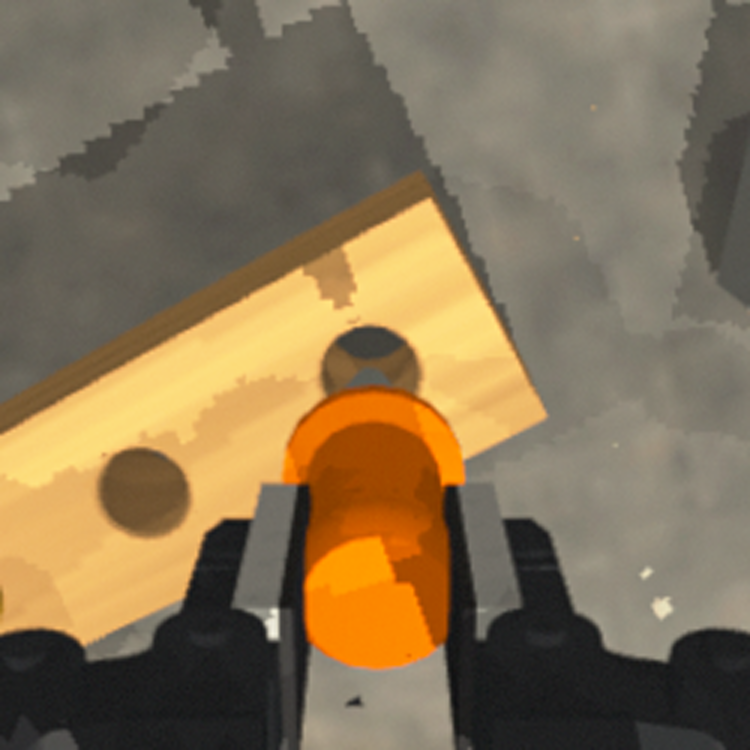

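Aligned over the hole (drift shoulder at 375,430; hole at 372,370). Lower.

play_rows(
  targets=[
    [[-3,-0.3,10],[0.2,-0.3,0],1],
    [[0,0,10],[0,0,0],1],
  ],
)

```text
time: 10.65
ee_pos: [0.5347, -0.219, 0.0942]
tcp_rot: [0.459, 3.106, -0.0]
ft_force: [-0.1, 0.7, -1.1]
width: 0.216
```

```bash
python3 - <<'E'
from h import *
s=go([.5345,-.2205,.075],73)
E
```

```text
t 10.65 pos [ 0.5347 -0.219   0.0942] F [-0.1  0.7 -1.1] w 0.216 psi 73.2 shift [-0.2 -1.5 19.2] rot [0.   0.13 0.17]
```

play_rows(
  targets=[
    [[0,-1.2,10],[0,0,0],1],
    [[0,0,10],[0,0,0],1],
  ],
)

```text
time: 10.85
ee_pos: [0.5339, -0.2189, 0.0725]
tcp_rot: [0.457, 3.107, 0.0]
ft_force: [-0.3, -0.6, -0.8]
width: 0.217
```

```bash
python3 - <<'E'
from h import *
s=go([.5345,-.2205,.053],73)
E
```

```text
t 10.85 pos [ 0.5339 -0.2189  0.0725] F [-0.3 -0.6 -0.8] w 0.217 psi 73.3 shift [-1.  -1.3 19.5] rot [0.01 0.08 0.27]
```

play_rows(
  targets=[
    [[-0.6,-1.2,8],[0,0,0],1],
    [[0,0,6],[0,0,0],1],
    [[0,0,3],[0,0,0],1],
  ],
)

```text
time: 11.15
ee_pos: [0.5333, -0.2198, 0.0536]
tcp_rot: [-0.456, -3.107, -0.001]
ft_force: [-5.7, 2.3, 25.4]
width: 0.216
```

```bash
python3 - <<'E'
from h import *
s=go([.5345,-.2205,.053],73)
E
```

```text
t 11.15 pos [ 0.5333 -0.2198  0.0536] F [-5.7  2.3 25.4] w 0.216 psi 73.3 shift [-1.3 -0.3  0.6] rot [ 0.04 -0.08  0.29]
```

```bash
python3 - <<'E'
from h import *
c=snap("side","sd11",(340,255,420,335),8)
def p(P): return ((proj(c,P)-[340,255])+.5)*8-.5
im=cv2.imread("pics/sd11.png");b=(.5345,-.2205)
for z,r,col in((.046,.015,(255,0,0)),(.0505,.015,(255,0,255)),(.092,.011,(0,255,0))):
    for a in np.linspace(0,6.28,40): cv2.circle(im,tuple(int(k) for k in p([b[0]+r*np.cos(a),b[1]+r*np.sin(a),z])),1,col,-1)
cv2.imwrite("pics/sd11o.png",im)
snap("wrist","w11",(200,130,450,380),3)
E
```

```text
(no output)
```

View pics/sd11o.png

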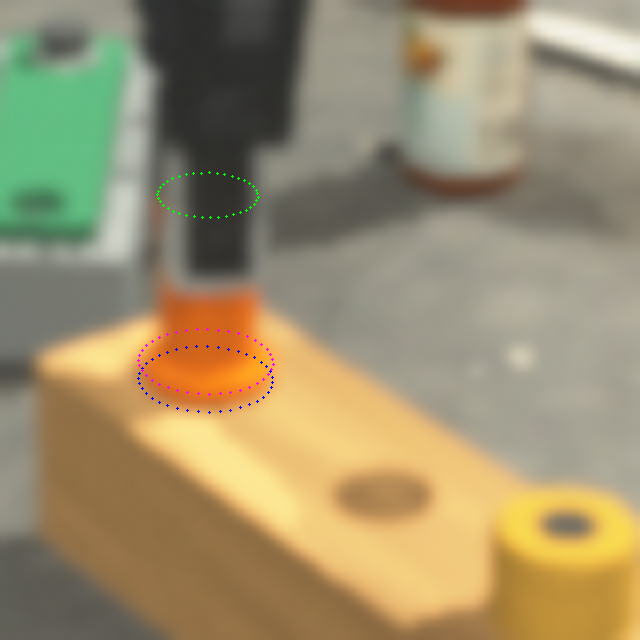

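View pics/w11.png

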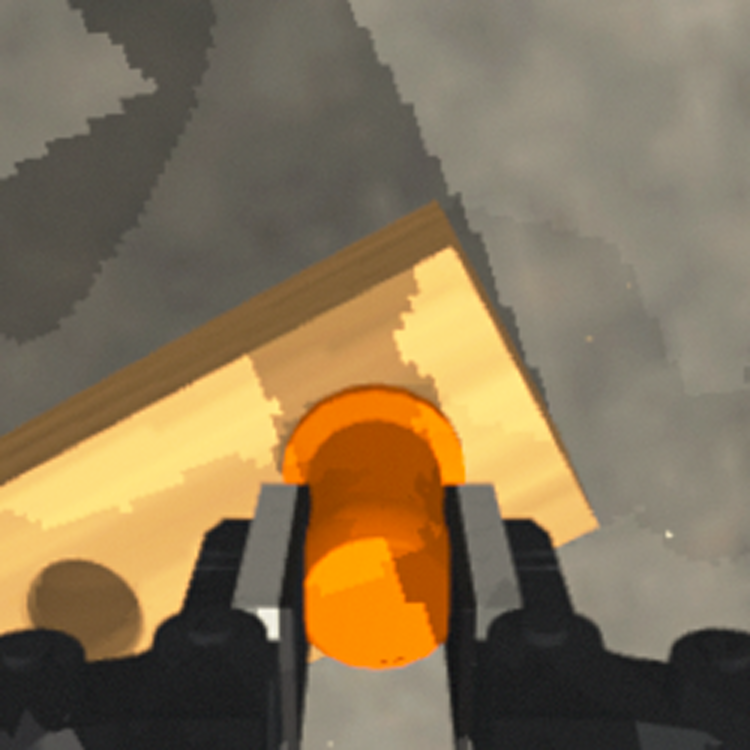

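play_rows(
  targets=[
    [[0,0,-1],[0,0,0],0.7],
    [[0,0,0],[0,0,0],0],
    [[0,0,0],[0,0,0],0],
    [[0,0,0],[0,0,0],0],
  ],
)

```text
time: 11.65
ee_pos: [0.5344, -0.2206, 0.0557]
tcp_rot: [0.457, 3.106, -0.0]
ft_force: [-0.3, 0.4, 0.3]
width: 0.8
```

```bash
python3 - <<'E'
from h import *
s=go([.559,-.338,.12],73)
c=snap("side","sd12",(340,255,420,335),8)
E
```

```text
t 11.65 pos [ 0.5344 -0.2206  0.0557] F [-0.3  0.4  0.3] w 0.8 psi 73.3 shift [ -57.5 -105.3  -64.2] rot [0.   0.1  0.27]
```

View pics/sd12.png

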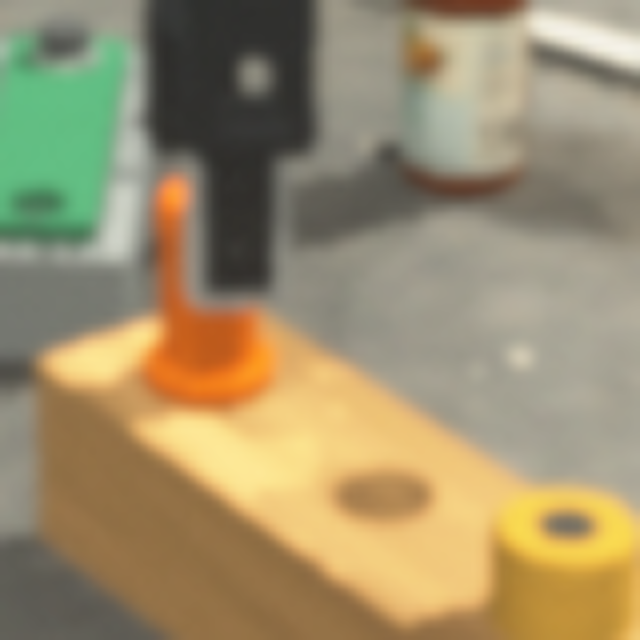

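```bash
python3 - <<'E'
from h import *
c=load("sd11")
def p(P): return ((proj(c,P)-[340,255])+.5)*8-.5
y=np.array([.287,.958]);b=np.array([.5345,-.2205])
for off in(-.011,-.016,-.022):
  for z in(.055,.06,.065,.07): print(off,z,p([*(b+y*off),z]).round())
M=R.from_rotvec(c["rvec"]).as_matrix();print(-M.T@c["tvec"])
E
```

```text
-0.011 0.055 [213. 367.]
-0.011 0.06 [213. 347.]
-0.011 0.065 [213. 327.]
-0.011 0.07 [213. 307.]
-0.016 0.055 [215. 378.]
-0.016 0.06 [216. 358.]
-0.016 0.065 [216. 338.]
-0.016 0.07 [216. 318.]
-0.022 0.055 [219. 392.]
-0.022 0.06 [219. 371.]
-0.022 0.065 [220. 351.]
-0.022 0.07 [220. 331.]
[ 0.1918064  -0.98020981  0.50774641]
```

play_rows(
  targets=[
    [[0,0,-10],[0,0,0],0],
    [[0,0,-15],[0,0,0],0],
    [[0,0,-20],[0,0,0],0],
    [[0,0,-15],[0,0,0],0],
  ],
)

```text
time: 12.1
ee_pos: [0.5328, -0.2198, 0.1166]
tcp_rot: [-0.457, -3.105, -0.003]
ft_force: [-0.4, -0.2, -0.1]
width: 0.995
```

```bash
python3 - <<'E'
from h import *
s=go([.559,-.338,.12],73)
c=snap("side","sd13",(340,255,420,335),8)
E
```

```text
t 12.1 pos [ 0.5328 -0.2198  0.1166] F [-0.4 -0.2 -0.1] w 0.995 psi 73.3 shift [ -59.2 -105.7   -3.7] rot [ 0.07 -0.21  0.26]
```

View pics/sd13.png

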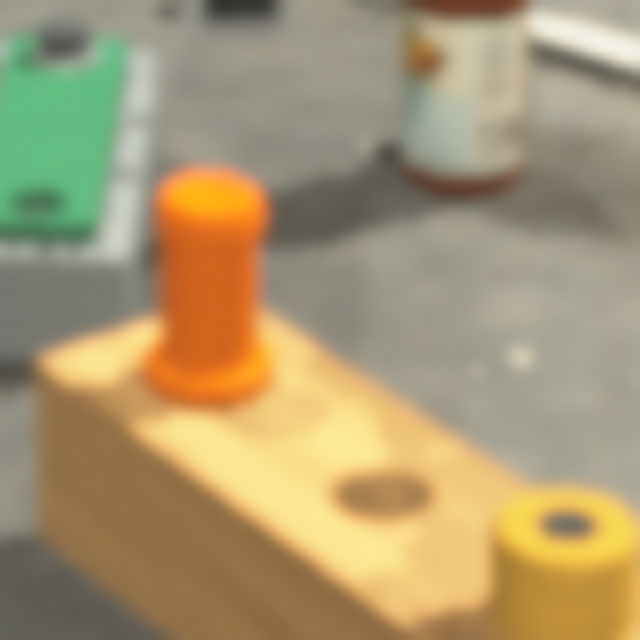

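play_rows(
  targets=[
    [[-9,-16,0],[0,0,0.2],0],
    [[-20,-36,0],[0,0,0],0],
    [[-20,-36,0],[0,0,0],0],
    [[-10,-17,0],[0,0,0],0],
    [[0,0,0],[0,0,0],0],
  ],
)

```text
time: 12.65
ee_pos: [0.5619, -0.3467, 0.1192]
tcp_rot: [0.459, 3.104, -0.005]
ft_force: [0.2, 0.7, 0.5]
width: 1.002
```

```bash
python3 - <<'E'
from h import *
s=go([.559,-.338,.08],73)
c=snap("wrist","w14",(200,130,450,380),3)
s=go([.559,-.338,.08],73)
E
```

```text
t 12.65 pos [ 0.5619 -0.3467  0.1192] F [0.2 0.7 0.5] w 1.002 psi 73.2 shift [ 5.5  7.6 39.1] rot [-0.16  0.25  0.16]
t 12.7 pos [ 0.5613 -0.3453  0.119 ] F [ 0.3 -0.1 -0.5] w 1.003 psi 73.2 shift [ 4.4  6.4 38.9] rot [-0.11  0.17  0.18]
```

View pics/w14.png

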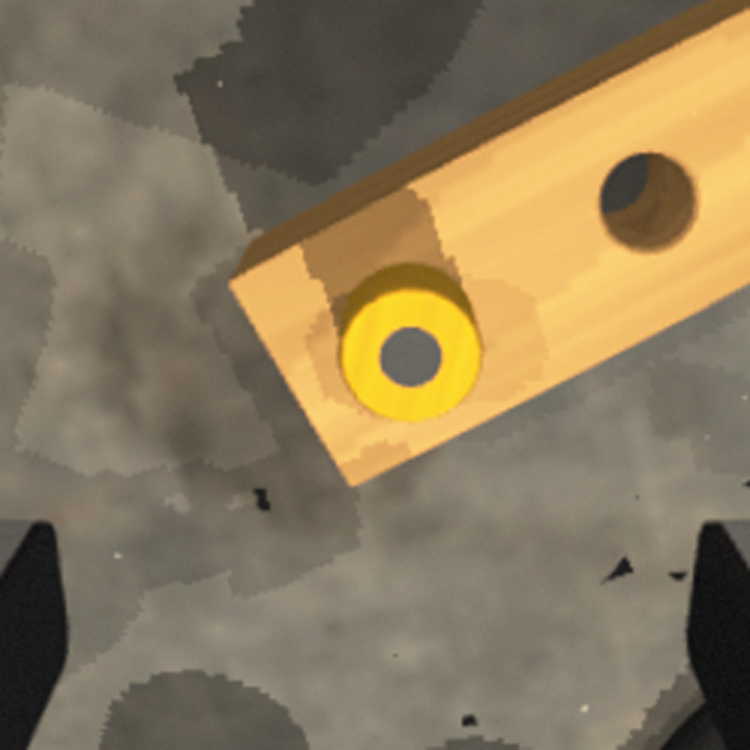

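```bash
python3 - <<'E'
from h import *
c=load("w14")
P=onz(c,200+411.5/3-.5,130+356.5/3-.5,.068,True);print(P)
s=go([P[0],P[1],.07],73)
# open fingertip: inner corners crop (50,522),(700,522): find z for x=+-11 half-width and separation
for x in (.011,.005,0):
  Rt=R.from_rotvec(s["tcp_rot"])
  for zt in (-.01,-.02,-.03,-.04):
    print(x,zt,[((proj(c,Rt.apply([x,sg*.0425,zt])+s["ee_pos"],True)-[200,130]+.5)*3-.5).round() for sg in(-1,1)])
E
```

```text
[ 0.55928317 -0.33839769  0.068     ]
t 12.7 pos [ 0.5613 -0.3453  0.119 ] F [ 0.3 -0.1 -0.5] w 1.003 psi 73.2 shift [ 4.1  6.1 48.9] rot [-0.11  0.17  0.18]
0.011 -0.01 [array([103., 433.]), array([661., 433.])]
0.011 -0.02 [array([ 87., 458.]), array([677., 458.])]
0.011 -0.03 [array([ 70., 486.]), array([695., 486.])]
0.011 -0.04 [array([ 50., 518.]), array([715., 518.])]
0.005 -0.01 [array([106., 469.]), array([657., 469.])]
0.005 -0.02 [array([ 91., 496.]), array([673., 496.])]
0.005 -0.03 [array([ 74., 526.]), array([690., 526.])]
0.005 -0.04 [array([ 56., 559.]), array([709., 559.])]
0 -0.01 [array([109., 498.]), array([655., 498.])]
0 -0.02 [array([ 94., 526.]), array([670., 526.])]
0 -0.03 [array([ 78., 558.]), array([686., 558.])]
0 -0.04 [array([ 60., 592.]), array([705., 592.])]
```

play_rows(
  targets=[
    [[4,6,12],[0,0,0.2],0],
    [[0,0,15],[0,0,0],0],
    [[0,0,15],[0,0,0],0],
    [[0,0,5],[0,0,0],0],
  ],
)

```text
time: 13.1
ee_pos: [0.5575, -0.3356, 0.0696]
tcp_rot: [0.465, 3.107, 0.001]
ft_force: [0.8, 0.5, 0.3]
width: 0.998
```

```bash
python3 - <<'E'
from h import *
s=go([.5592,-.3384,.049],73)
E
```

```text
t 13.1 pos [ 0.5575 -0.3356  0.0696] F [0.8 0.5 0.3] w 0.998 psi 73.0 shift [-2.4 -2.2 20.6] rot [ 0.04 -0.   -0.02]
```

play_rows(
  targets=[
    [[-2.4,-2.2,12],[0,0,0],0],
    [[0,0,9],[0,0,0],0],
  ],
)

```text
time: 13.3
ee_pos: [0.5594, -0.3375, 0.0481]
tcp_rot: [0.463, 3.107, 0.001]
ft_force: [-0.8, 1.0, 0.2]
width: 1.003
```

```bash
python3 - <<'E'
from h import *
s=go([.5592,-.3384,.049],73)
c=snap("side","sd15",(370,270,450,350),8)
c=snap("wrist","w15",(200,130,450,380),3)
s=go([.5592,-.3384,.049],73)
E
```

```text
t 13.3 pos [ 0.5594 -0.3375  0.0481] F [-0.8  1.   0.2] w 1.003 psi 73.0 shift [-0.1 -0.9 -0.9] rot [0.04 0.03 0.04]
t 13.4 pos [ 0.5587 -0.3369  0.0475] F [ 0.   0.6 -0.4] w 0.999 psi 73.0 shift [-1.  -1.2 -1.5] rot [ 0.1  -0.1   0.03]
```

View pics/sd15.png

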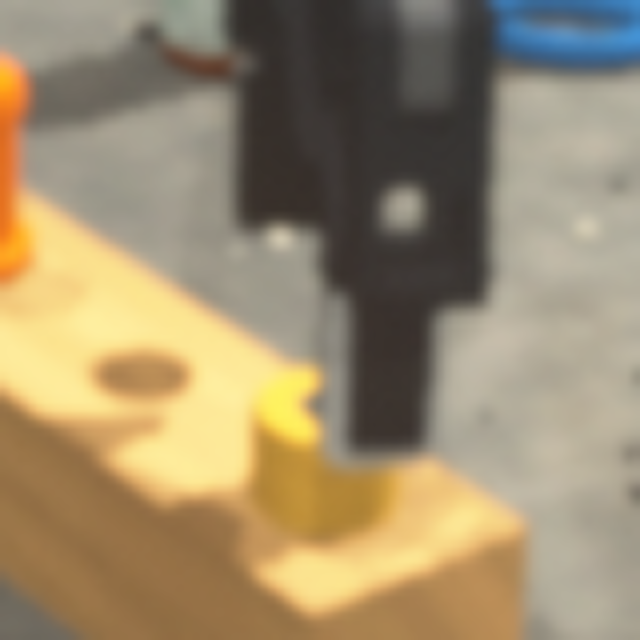

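View pics/w15.png

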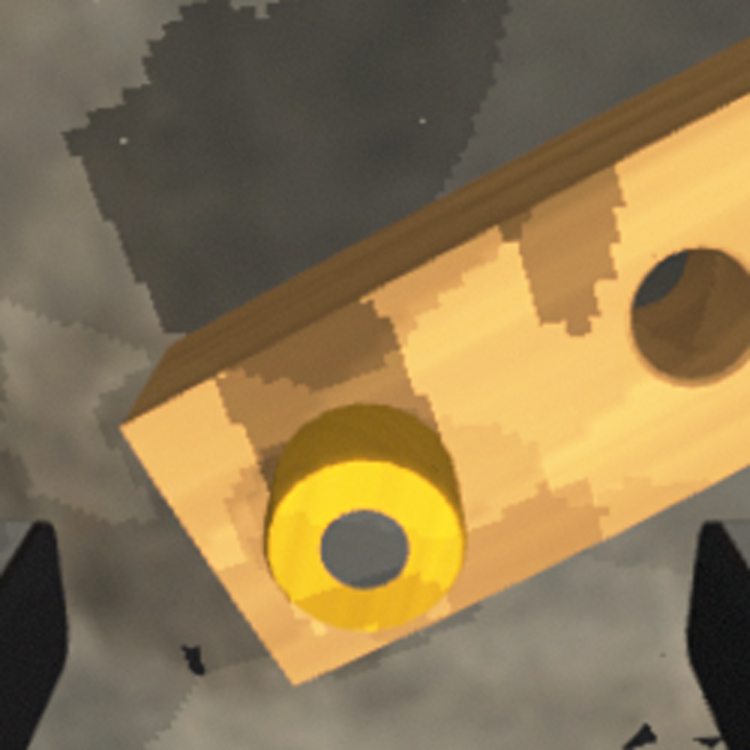

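```bash
python3 - <<'E'
from h import *
c=load("sd15")
def p(P): return ((proj(c,P)-[370,270])+.5)*8-.5
y=np.array([.292,.956]);b=np.array([.559,-.3375])
for off in(-.0425,-.05,.0425,.05):
  for z in(.055,.07,.08,.09): print(off,z,p([*(b+y*off),z]).round())
E
```

```text
-0.0425 0.055 [358. 578.]
-0.0425 0.07 [362. 511.]
-0.0425 0.08 [364. 465.]
-0.0425 0.09 [367. 420.]
-0.05 0.055 [366. 599.]
-0.05 0.07 [370. 532.]
-0.05 0.08 [373. 487.]
-0.05 0.09 [375. 441.]
0.0425 0.055 [275. 353.]
0.0425 0.07 [277. 291.]
0.0425 0.08 [279. 249.]
0.0425 0.09 [281. 206.]
0.05 0.055 [268. 335.]
0.05 0.07 [271. 273.]
0.05 0.08 [272. 231.]
0.05 0.09 [274. 189.]
```

play_rows(
  targets=[
    [[-0.8,-1.2,4],[0,0,0],0],
    [[0,0,3],[0,0,0],0],
  ],
)

```text
time: 13.6
ee_pos: [0.5598, -0.3389, 0.041]
tcp_rot: [0.463, 3.107, 0.001]
ft_force: [0.2, -0.2, 0.2]
width: 0.998
```

play_rows(
  targets=[
    [[0,0,3],[0,0,0],0],
  ],
)

```text
time: 13.7
ee_pos: [0.5602, -0.3392, 0.0382]
tcp_rot: [0.463, 3.106, 0.001]
ft_force: [-0.0, 0.3, 0.3]
width: 1.002
```

play_rows(
  targets=[
    [[0,0,3],[0,0,0],0],
  ],
)

```text
time: 13.8
ee_pos: [0.5603, -0.3393, 0.0352]
tcp_rot: [0.463, 3.106, 0.0]
ft_force: [0.6, -0.7, 0.2]
width: 1.001
```

```bash
python3 - <<'E'
from h import *
s=go([.5592,-.3384,.03],73)
E
```

```text
t 13.8 pos [ 0.5603 -0.3393  0.0352] F [ 0.6 -0.7  0.2] w 1.001 psi 73.0 shift [1.4 0.5 5.2] rot [0.03 0.09 0.03]
```

play_rows(
  targets=[
    [[1,0.5,3],[0,0,0],0],
  ],
)

```text
time: 13.9
ee_pos: [0.5598, -0.3388, 0.0322]
tcp_rot: [0.463, 3.105, -0.0]
ft_force: [0.4, -0.4, -0.4]
width: 1.0
```

play_rows(
  targets=[
    [[0,0,3],[0,0,0],0],
  ],
)

```text
time: 14.0
ee_pos: [0.5597, -0.3387, 0.0291]
tcp_rot: [0.463, 3.105, -0.0]
ft_force: [1.0, 0.3, 0.3]
width: 1.002
```

```bash
python3 - <<'E'
from h import *
s=go([.5592,-.3384,.03],73)
c=snap("side","sd16",(370,270,450,350),8)
E
```

```text
t 14.0 pos [ 0.5597 -0.3387  0.0291] F [1.  0.3 0.3] w 1.002 psi 73.0 shift [ 0.5  0.1 -0.9] rot [0.02 0.13 0.03]
```

View pics/sd16.png

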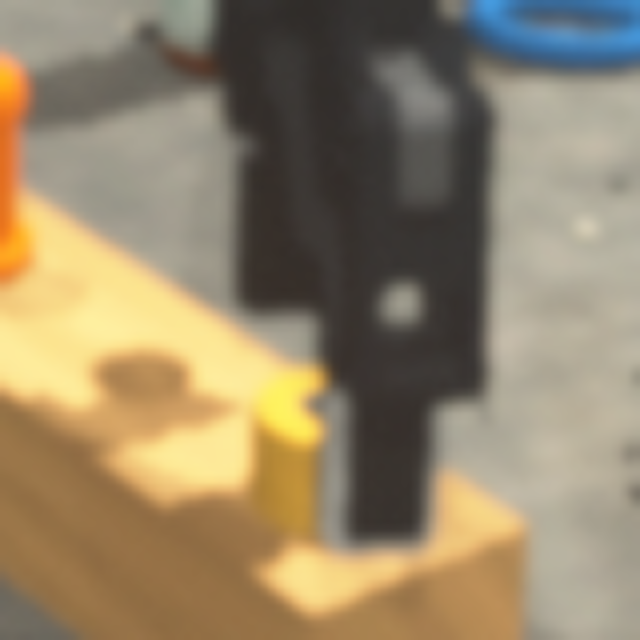

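play_rows(
  targets=[
    [[0.4,0,0],[0,0,0],1],
    [[0,0,0],[0,0,0],1],
    [[0,0,0],[0,0,0],1],
    [[0,0,0],[0,0,0],1],
    [[0,0,0],[0,0,0],1],
  ],
)

```text
time: 14.55
ee_pos: [0.5593, -0.3386, 0.029]
tcp_rot: [0.463, 3.105, -0.0]
ft_force: [1.1, 0.0, 2.3]
width: 0.313
```

```bash
python3 - <<'E'
from h import *
s=go([.5592,-.3384,.03],73);print(s["torque"])
c=snap("side","sd17",(370,270,450,350),8)
c=snap("wrist","w17",(200,130,450,380),3)
E
```

```text
t 14.55 pos [ 0.5593 -0.3386  0.029 ] F [1.1 0.  2.3] w 0.313 psi 73.0 shift [ 0.1  0.2 -1. ] rot [0.01 0.13 0.03]
[-0.01442878 -0.05805705 -0.01599287]
```

View pics/sd17.png

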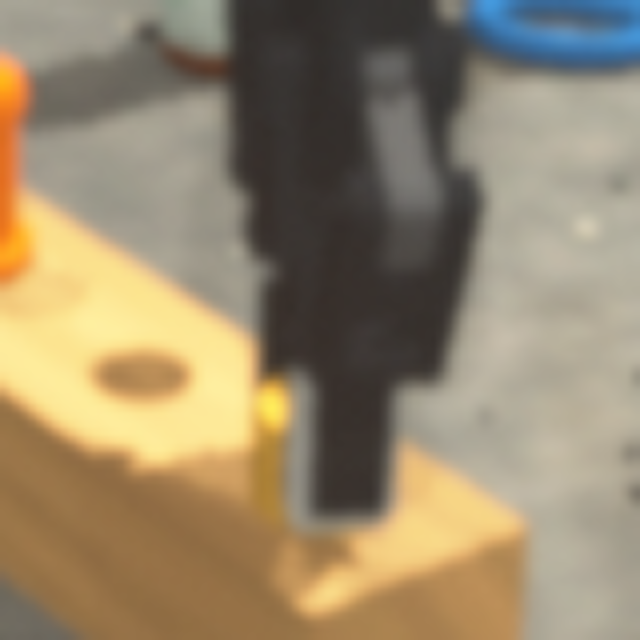

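View pics/w17.png

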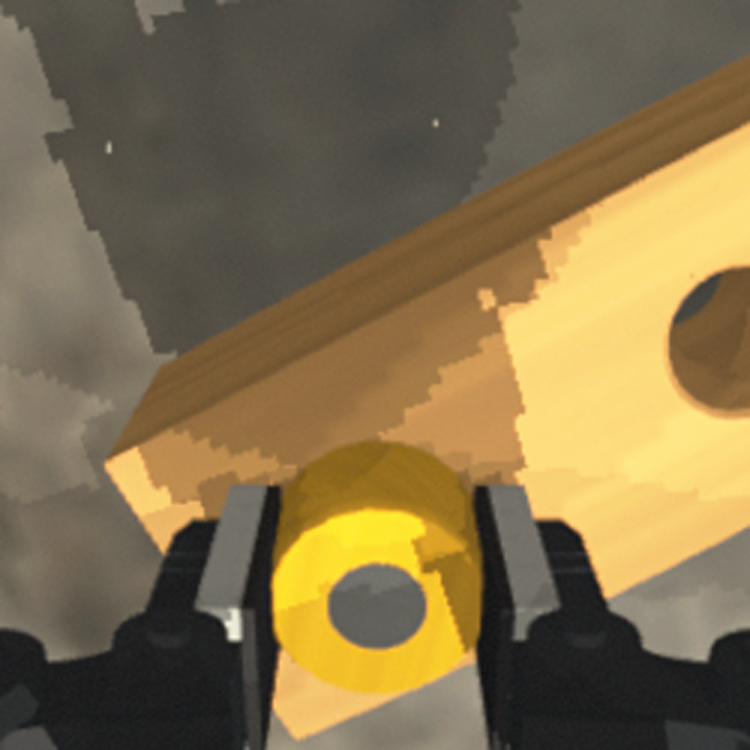

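play_rows(
  targets=[
    [[0,0,-8],[0,0,0],1],
    [[0,0,-15],[0,0,0],1],
    [[0,0,-25],[0,0,0],1],
    [[0,0,-25],[0,0,0],1],
    [[0,0,-25],[0,0,0],1],
    [[0,0,-12],[0,0,0],1],
    [[0,0,0],[0,0,0],1],
  ],
)

```text
time: 15.35
ee_pos: [0.5577, -0.338, 0.1421]
tcp_rot: [-0.463, -3.105, -0.003]
ft_force: [0.2, 0.4, -0.7]
width: 0.312
```

```bash
python3 - <<'E'
from h import *
s=go([.4911,.0766,.14],73)
E
```

```text
t 15.35 pos [ 0.5577 -0.338   0.1421] F [ 0.2  0.4 -0.7] w 0.312 psi 73.0 shift [184.7 377.1   3. ] rot [ 0.07 -0.13  0.04]
```

play_rows(
  targets=[
    [[8,16,0],[0,-0.1,0],1],
    [[18,37,0],[0,0,0],1],
    [[20,40,0],[0,0,0],1],
    [[20,40,0],[0,0,0],1],
    [[20,40,0],[0,0,0],1],
    [[20,40,0],[0,0,0],1],
    [[20,40,0],[0,0,0],1],
    [[20,40,0],[0,0,0],1],
    [[18,38,0],[0,0,0],1],
    [[12,26,0],[0,0,0],1],
    [[6,12,0],[0,0,0],1],
    [[0,0,0],[0,0,0],1],
  ],
)

```text
time: 16.55
ee_pos: [0.4682, 0.095, 0.1276]
tcp_rot: [-0.461, -3.072, -0.016]
ft_force: [0.0, -0.0, -1.5]
width: 0.318
```

```bash
python3 - <<'E'
from h import *
s=go([.4911,.0766,.1],73)
E
```

```text
t 16.55 pos [0.4682 0.095  0.1276] F [ 0.  -0.  -1.5] w 0.318 psi 72.9 shift [-28.3 -11.   26.5] rot [ 0.28 -2.08 -0.07]
```

play_rows(
  targets=[
    [[-20,-8,5],[0.2,-2,0],1],
    [[-7,-3,5],[0,0,0],1],
    [[0,0,0],[0,0,0],1],
  ],
)

```text
time: 16.85
ee_pos: [0.487, 0.0766, 0.1139]
tcp_rot: [-0.462, -3.1, -0.0]
ft_force: [0.4, 0.8, -0.5]
width: 0.312
```

```bash
python3 - <<'E'
from h import *
s=go([.4911,.0766,.085],73)
c=snap("wrist","w18",(200,130,450,380),3)
s=go([.4911,.0766,.085],73)
c=snap("top","t18",(230,180,480,300),3)
E
```

```text
t 16.85 pos [0.487  0.0766 0.1139] F [ 0.4  0.8 -0.5] w 0.312 psi 73.1 shift [-4.1  1.2 28.9] rot [-0.05 -0.4   0.06]
t 16.9 pos [0.4867 0.0767 0.1141] F [-0.1 -0.  -1.1] w 0.316 psi 73.1 shift [-4.5  1.2 29.1] rot [-0.05 -0.43  0.05]
```

View pics/w18.png

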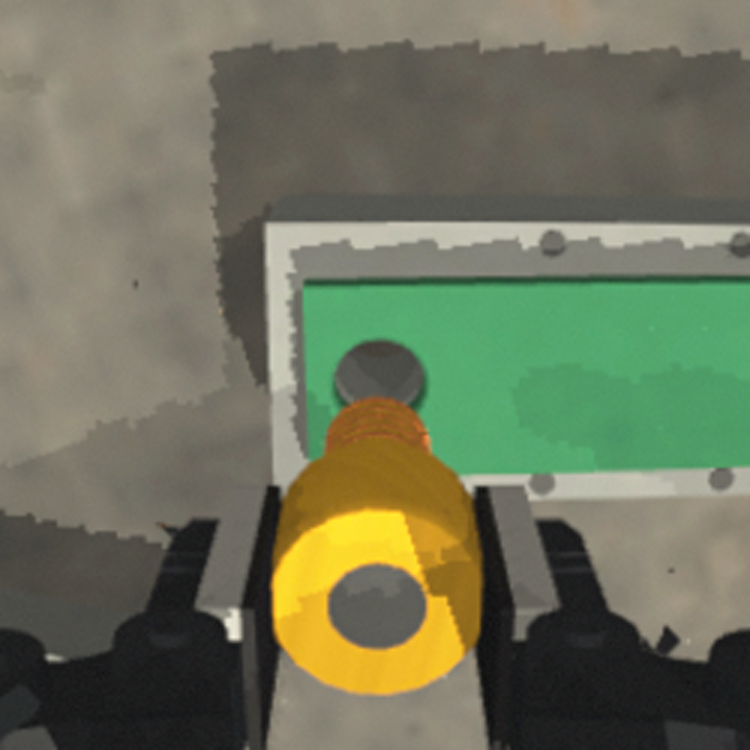

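View pics/t18.png

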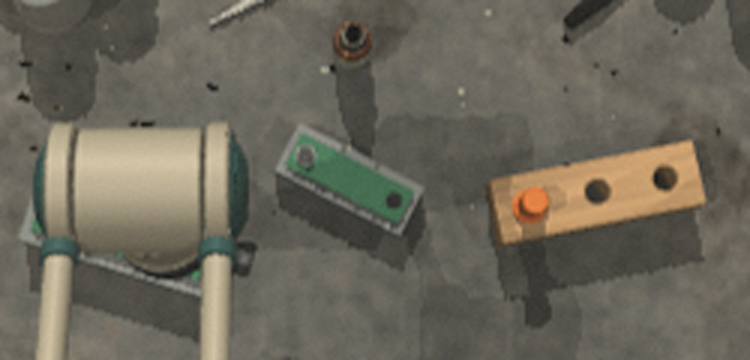

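```bash
python3 - <<'E'
from h import *
c=load("w18");save(c,"w18z",(295,235,355,295),12)
E
```

```text
(no output)
```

View pics/w18z.png

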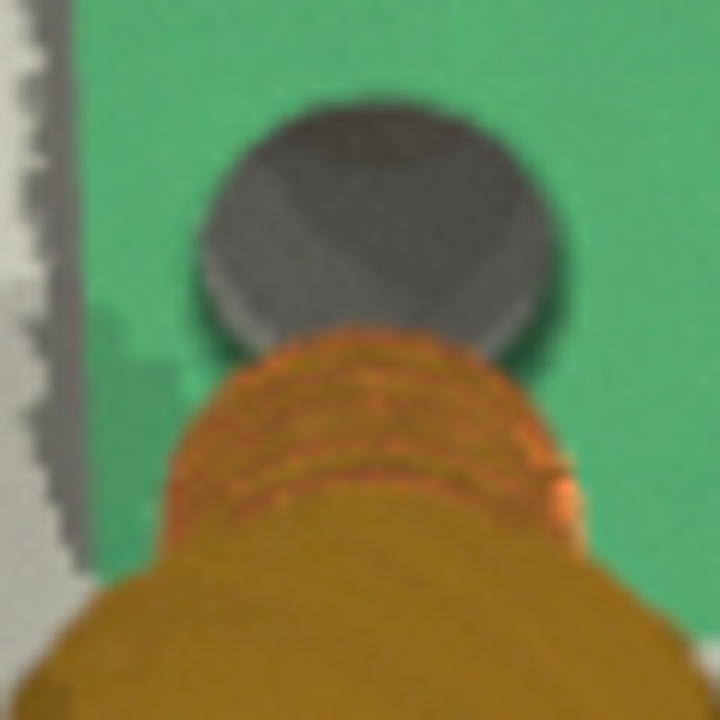

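```bash
python3 - <<'E'
from fit import *
np.set_printoptions(precision=4,suppress=True)
c=load("w18");q=lambda x,y:(295+(x+.5)/12-.5,235+(y+.5)/12-.5)
def circ(P,z,r,g=None):
    W=np.array([onz(c,*q(*a),z,True)[:2] for a in P])
    k=least_squares(lambda m:np.hypot(*(W-m).T)-r,W.mean(0)+np.array([.006,0]));return k.x,k.fun*1000
h,r=circ([(198,250),(250,150),(310,110),(380,97),(450,107),(520,150),(558,250)],.048,.010);print("hole",h,r)
arc=[(370,328),(270,352),(200,420),(480,355),(550,430)]
for z,rr in((.095,.0077),(.097,.009)): print("end",z,circ(arc,z,rr))
s=go([.4911,.0766,.09],73)
for z in (.151,.153,.155): print("headtop",onz(c,200+376.5/3-.5,130+600.5/3-.5,z,True))
E
```

```text
hole [0.4922 0.0761] [ 0.0424 -0.0943 -0.0531 -0.0861  0.0707  0.239  -0.2504]
end 0.095 (array([0.4866, 0.0773]), array([-0.3439,  0.0037,  0.5143, -0.0135,  0.5071]))
end 0.097 (array([0.4875, 0.077 ]), array([ 0.0148,  0.0602, -0.1251,  0.0735, -0.1303]))
t 16.95 pos [0.4869 0.0769 0.1145] F [-0.4  0.4 -1.1] w 0.315 psi 73.1 shift [-4.3  1.  24.5] rot [-0.03 -0.38  0.05]
headtop [0.488  0.0766 0.151 ]
headtop [0.4869 0.077  0.153 ]
headtop [0.4858 0.0773 0.155 ]
```

play_rows(
  targets=[
    [[-4,0.8,12],[0,-0.4,0],1],
    [[0,0,12],[0,0,0],1],
    [[0,0,8],[0,0,0],1],
  ],
)

```text
time: 17.25
ee_pos: [0.4916, 0.0759, 0.0825]
tcp_rot: [0.467, 3.105, 0.001]
ft_force: [0.0, 0.0, -1.2]
width: 0.315
```

```bash
python3 - <<'E'
from h import *
s=go([.4912,.0763,.071],73)
E
```

```text
t 17.25 pos [0.4916 0.0759 0.0825] F [ 0.   0.  -1.2] w 0.315 psi 72.9 shift [ 0.5  0.3 11.5] rot [ 0.05  0.1  -0.09]
```

play_rows(
  targets=[
    [[0.4,0.3,8],[0,0,0],1],
    [[0,0,3],[0,0,0],1],
  ],
)

```text
time: 17.45
ee_pos: [0.4901, 0.0762, 0.0698]
tcp_rot: [-0.468, -3.106, -0.001]
ft_force: [-1.5, 0.0, -0.9]
width: 0.316
```

```bash
python3 - <<'E'
from h import *
s=go([.4912,.0763,.068],73)
E
```

```text
t 17.45 pos [0.4901 0.0762 0.0698] F [-1.5  0.  -0.9] w 0.316 psi 72.9 shift [-1.   0.4  1.8] rot [ 0.02 -0.05 -0.12]
```

play_rows(
  targets=[
    [[-1,0.3,0],[0,0,0],1],
  ],
)

```text
time: 17.55
ee_pos: [0.4906, 0.0762, 0.0692]
tcp_rot: [-0.467, -3.104, -0.0]
ft_force: [0.2, 0.0, -1.0]
width: 0.314
```

```bash
python3 - <<'E'
from h import *
s=go([.4912,.0763,.068],73)
E
```

```text
t 17.55 pos [0.4906 0.0762 0.0692] F [ 0.2  0.  -1. ] w 0.314 psi 72.9 shift [-0.6  0.3  1.2] rot [-0.01 -0.13 -0.13]
```

play_rows(
  targets=[
    [[0,0,3],[0,0,0],1],
  ],
)

```text
time: 17.65
ee_pos: [0.4913, 0.0763, 0.0664]
tcp_rot: [-0.468, -3.106, -0.001]
ft_force: [0.2, 0.0, -0.4]
width: 0.317
```

```bash
python3 - <<'E'
from h import *
s=go([.4912,.0763,.068],73)
E
```

```text
t 17.65 pos [0.4913 0.0763 0.0664] F [ 0.2  0.  -0.4] w 0.317 psi 72.9 shift [ 0.1  0.  -1.6] rot [ 0.02 -0.06 -0.12]
```

Bolt end about at the strap surface; descend by feel.

play_rows(
  targets=[
    [[0,0,3],[0,0,0],1],
  ],
)

```text
time: 17.75
ee_pos: [0.4915, 0.0763, 0.0635]
tcp_rot: [-0.468, -3.106, -0.001]
ft_force: [-0.1, 0.4, -1.9]
width: 0.313
```

play_rows(
  targets=[
    [[0,0,3],[0,0,0],1],
  ],
)

```text
time: 17.85
ee_pos: [0.4918, 0.0763, 0.0605]
tcp_rot: [0.467, 3.106, 0.001]
ft_force: [-0.2, -0.4, -1.7]
width: 0.316
```

```bash
python3 - <<'E'
from h import *
s=go([.4912,.0763,.06],73)
E
```

```text
t 17.85 pos [0.4918 0.0763 0.0605] F [-0.2 -0.4 -1.7] w 0.316 psi 72.9 shift [ 0.6 -0.2  0.5] rot [ 0.04  0.01 -0.12]
```

play_rows(
  targets=[
    [[0.5,0,3],[0,0,0],1],
  ],
)

```text
time: 17.95
ee_pos: [0.4916, 0.0764, 0.0575]
tcp_rot: [0.467, 3.106, 0.001]
ft_force: [0.4, -0.6, -0.8]
width: 0.313
```

play_rows(
  targets=[
    [[0,0,3],[0,0,0],1],
  ],
)

```text
time: 18.05
ee_pos: [0.4916, 0.0764, 0.0543]
tcp_rot: [0.467, 3.105, 0.001]
ft_force: [-0.5, 0.0, -1.0]
width: 0.312
```

```bash
python3 - <<'E'
from h import *
s=go([.4912,.0763,.06],73)
E
```

```text
t 18.05 pos [0.4916 0.0764 0.0543] F [-0.5  0.  -1. ] w 0.312 psi 72.9 shift [ 0.4 -0.2 -5.7] rot [ 0.04  0.06 -0.11]
```

play_rows(
  targets=[
    [[0.2,0,4],[0,0,0],1],
    [[0,0,4],[0,0,0],1],
  ],
)

```text
time: 18.25
ee_pos: [0.4916, 0.0764, 0.0459]
tcp_rot: [0.467, 3.105, 0.001]
ft_force: [0.2, 0.3, -1.0]
width: 0.309
```

play_rows(
  targets=[
    [[0,0,4],[0,0,0],1],
    [[0,0,4],[0,0,0],1],
  ],
)

```text
time: 18.45
ee_pos: [0.4916, 0.0764, 0.0371]
tcp_rot: [0.467, 3.105, 0.001]
ft_force: [-0.2, -0.3, -0.8]
width: 0.319
```

```bash
python3 - <<'E'
from h import *
s=go([.4912,.0763,.031],73)
E
```

```text
t 18.45 pos [0.4916 0.0764 0.0371] F [-0.2 -0.3 -0.8] w 0.319 psi 72.9 shift [ 0.4 -0.2  6.1] rot [ 0.04  0.09 -0.1 ]
```

play_rows(
  targets=[
    [[0,0,3],[0,0,0],1],
    [[0,0,2],[0,0,0],1],
  ],
)

```text
time: 18.65
ee_pos: [0.4914, 0.0764, 0.0313]
tcp_rot: [0.467, 3.106, 0.001]
ft_force: [0.5, -0.5, -0.8]
width: 0.314
```

play_rows(
  targets=[
    [[0,0,2],[0,0,0],1],
  ],
)

```text
time: 18.75
ee_pos: [0.4914, 0.0763, 0.0291]
tcp_rot: [0.467, 3.106, 0.0]
ft_force: [0.1, -1.8, 1.0]
width: 0.313
```

play_rows(
  targets=[
    [[0,0,2],[0,0,0],1],
  ],
)

```text
time: 18.85
ee_pos: [0.4916, 0.0762, 0.0273]
tcp_rot: [0.466, 3.105, 0.0]
ft_force: [-1.3, -1.9, 5.4]
width: 0.314
```

play_rows(
  targets=[
    [[0,0,2.5],[0,0,0],1],
  ],
)

```text
time: 18.95
ee_pos: [0.4918, 0.076, 0.0254]
tcp_rot: [0.466, 3.105, -0.0]
ft_force: [-2.6, -1.4, 9.8]
width: 0.314
```

play_rows(
  targets=[
    [[0,0,2.5],[0,0,0],1],
  ],
)

```text
time: 19.05
ee_pos: [0.4919, 0.076, 0.0239]
tcp_rot: [0.466, 3.105, -0.0]
ft_force: [-3.9, -1.4, 13.9]
width: 0.313
```

```bash
python3 - <<'E'
from h import *
s=go([.4912,.0763,.031],73)
c=snap("side","sd20",(260,200,340,280),8)
c=snap("wrist","w20",(200,130,450,380),3)
s=go([.4912,.0763,.031],73)
E
```

```text
t 19.05 pos [0.4919 0.076  0.0239] F [-3.9 -1.4 13.9] w 0.313 psi 72.9 shift [ 0.7  0.1 -7.1] rot [ 0.01  0.12 -0.07]
t 19.15 pos [0.4919 0.076  0.0241] F [-3.7 -0.7 10.9] w 0.313 psi 72.9 shift [ 0.7  0.1 -6.9] rot [ 0.01  0.13 -0.07]
```

View pics/sd20.png

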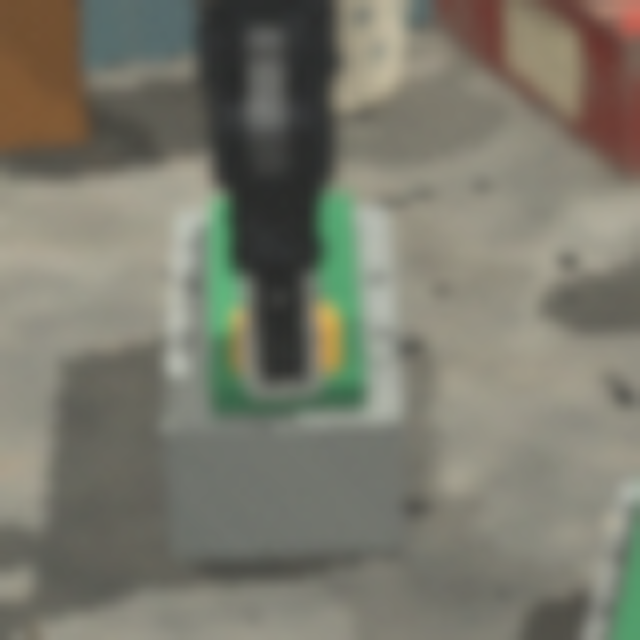

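View pics/w20.png

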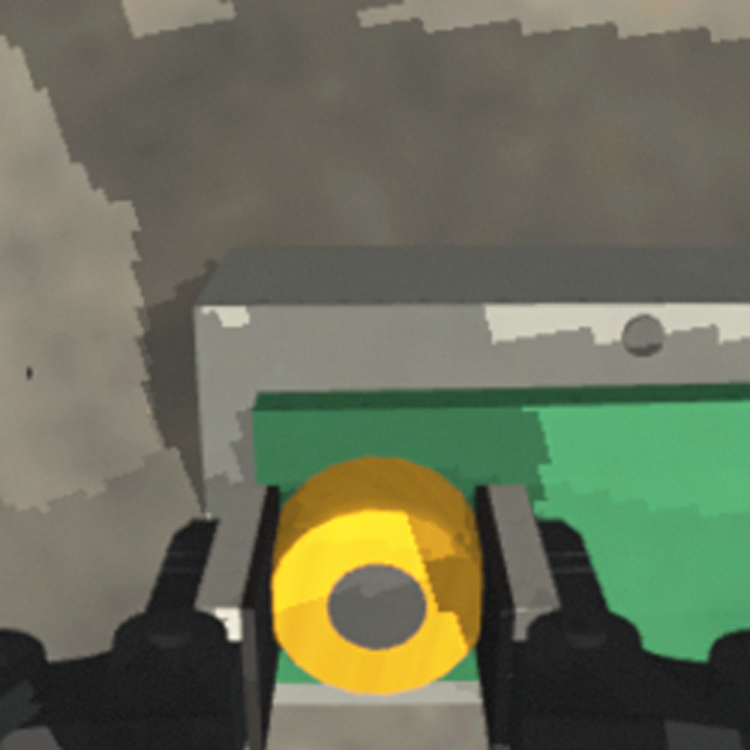

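```bash
python3 - <<'E'
from fit import *
c=load("w20");p=(.5085,.134,-16.7)
cr=lambda P:((proj(c,P,True)-[200,130]+.5)*3-.5).round(1)
print("foot corner",cr([*w(p,-.033,-.085),.04]), "obs 195,305")
for z in(.041,.048,.063,.070):
  pts=np.array([cr([.4917+.015*np.cos(a),.0762+.015*np.sin(a),z]) for a in np.linspace(0,6.28,90)])
  print(z,"min row",pts[:,1].min(),"max row",pts[:,1].max(),"cols",pts[:,0].min(),pts[:,0].max())
print("strap near edge", cr([*w(p,-.022,-.06),.048]),cr([*w(p,-.022,-.06),.04]))
c=load("w17");cr=lambda P:((proj(c,P,True)-[200,130]+.5)*3-.5).round(1)
for z in(.046,.068):
  pts=np.array([cr([.5593+.015*np.cos(a),-.3386+.015*np.sin(a),z]) for a in np.linspace(0,6.28,90)])
  print("rack",z,"min row",pts[:,1].min(),"max",pts[:,1].max(),"cols",pts[:,0].min(),pts[:,0].max())
E
```

```text
foot corner [195.  306.2] obs 195,305
0.041 min row 432.8 max row 614.8 cols 273.1 476.8
0.048 min row 451.7 max row 638.9 cols 268.9 480.9
0.063 min row 498.0 max row 696.9 cols 258.8 490.7
0.07 min row 522.9 max row 727.3 cols 253.5 495.8
strap near edge [375.2 399.8] [375.3 380.5]
rack 0.046 min row 434.0 max 615.6 cols 272.5 475.9
rack 0.068 min row 499.2 max 697.7 cols 258.1 489.6
```

play_rows(
  targets=[
    [[0,0,0],[0,0,0],0.6],
    [[0,0,0],[0,0,0],0],
    [[0,0,0],[0,0,0],0],
    [[0,0,0],[0,0,0],0],
    [[0,0,0],[0,0,0],0],
  ],
)

```text
time: 19.65
ee_pos: [0.4926, 0.0764, 0.0246]
tcp_rot: [0.466, 3.102, 0.001]
ft_force: [-1.0, 0.9, -0.5]
width: 0.999
```

```bash
python3 - <<'E'
from h import *
s=go([.4912,.0763,.031],73)
c=snap("side","sd21",(260,200,340,280),8)
c=snap("wrist","w21",(200,130,450,380),3)
E
```

```text
t 19.65 pos [0.4926 0.0764 0.0246] F [-1.   0.9 -0.5] w 0.999 psi 72.9 shift [ 1.3 -0.5 -6.4] rot [ 0.09  0.24 -0.09]
```

View pics/w21.png

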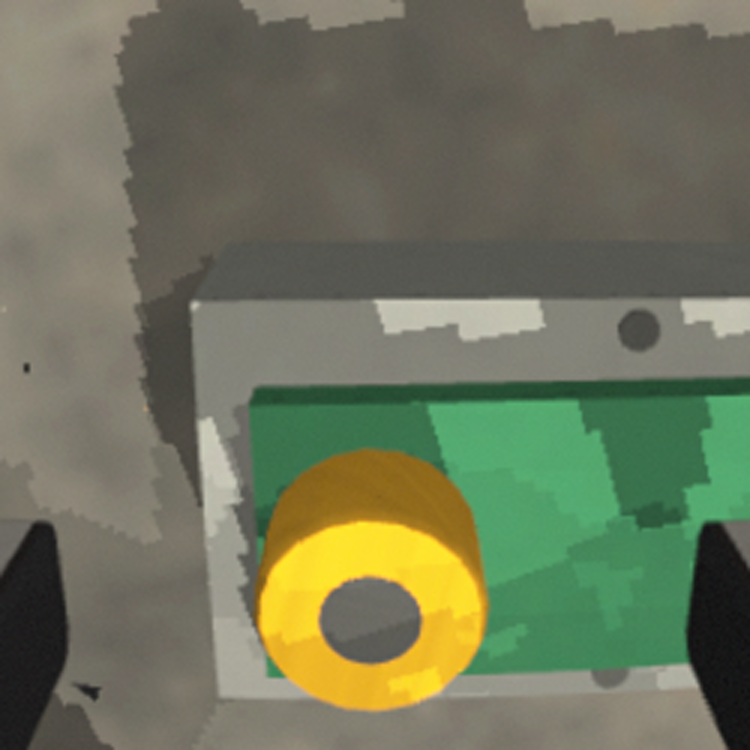

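View pics/sd21.png

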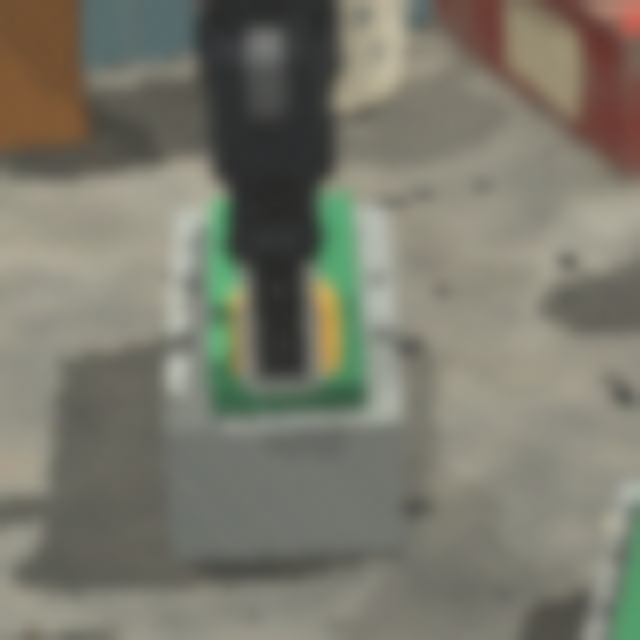

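play_rows(
  targets=[
    [[-0.5,0,-10],[0,0.2,0],0],
    [[0,0,-15],[0,0,0],0],
    [[0,0,-20],[0,0,0],0],
    [[0,0,-30],[0,0,0],0],
    [[0,0,-30],[0,0,0],0],
    [[0,0,0],[0,0,0],0],
  ],
)

```text
time: 20.35
ee_pos: [0.493, 0.076, 0.1354]
tcp_rot: [-0.467, -3.105, -0.002]
ft_force: [0.1, -0.2, 0.8]
width: 1.002
```

```bash
python3 - <<'E'
from h import *
s=go([.4912,.0763,.13],73)
c=snap("side","sd22",(265,205,325,265),10)
c2=snap("wrist","w22",(230,160,430,310),4)
def p(P): return ((proj(c,P)-[265,205])+.5)*10-.5
im=cv2.imread("pics/sd22.png")
for z,col in((.048,(255,0,0)),(.070,(255,0,255))):
    for a in np.linspace(0,6.28,40): cv2.circle(im,tuple(int(k) for k in p([.4915+.015*np.cos(a),.0763+.015*np.sin(a),z])),1,col,-1)
cv2.imwrite("pics/sd22o.png",im)
im=cv2.imread("pics/w22.png")
for z,col in((.048,(255,0,0)),(.070,(255,0,255))):
    for a in np.linspace(0,6.28,60): cv2.circle(im,tuple(int(k) for k in (proj(c2,[.4915+.015*np.cos(a),.0763+.015*np.sin(a),z],True)-[230,160]+.5)*4-.5),1,col,-1)
cv2.imwrite("pics/w22o.png",im)
E
```

```text
t 20.35 pos [0.493  0.076  0.1354] F [ 0.1 -0.2  0.8] w 1.002 psi 72.9 shift [ 1.8 -0.3  5.4] rot [ 0.07 -0.08 -0.1 ]
```

View pics/sd22o.png

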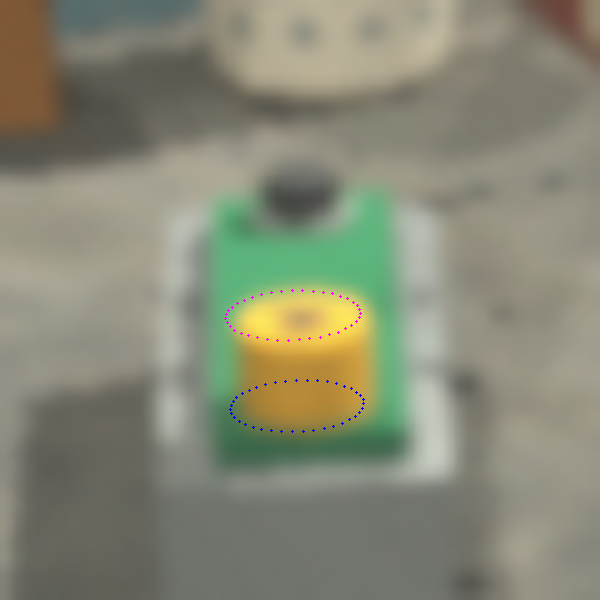

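View pics/w22o.png

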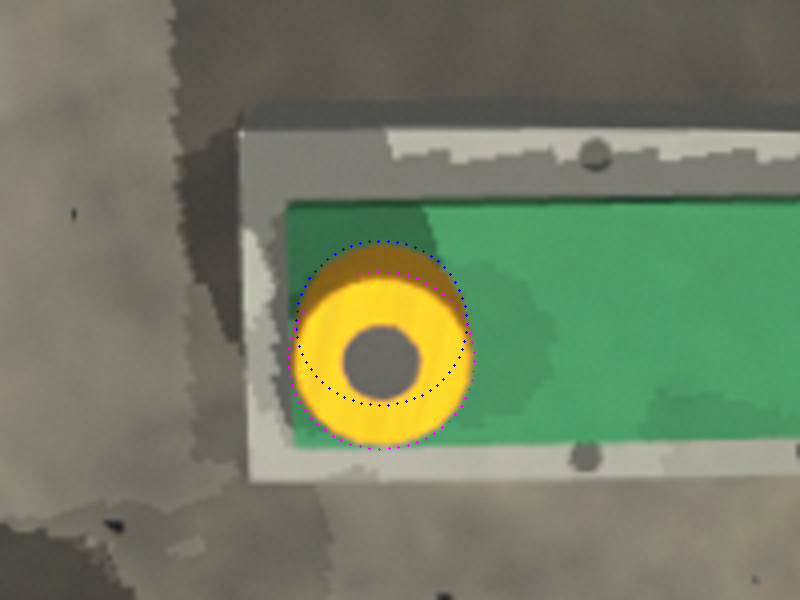

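```bash
python3 - <<'E'
from h import *
c=snap("side","sd23",(180,170,460,380),2.8)
E
```

```text
(no output)
```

View pics/sd23.png

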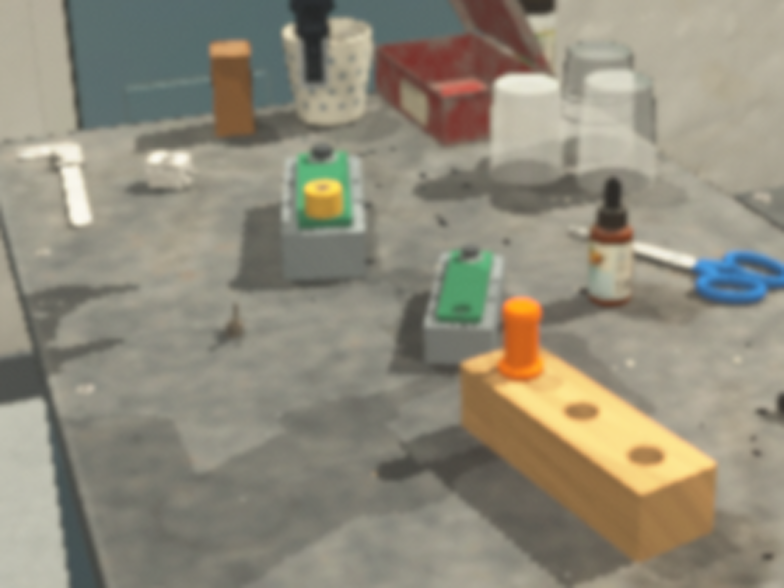

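The bolt sits on the strap of the larger foot (322,198). The drift is upright and fully down in the rack (520,340), and the bystanders are where they were. Handing in.

```bash
python3 -c "
from plant import workorder
print(workorder.sign_off())"
```

```text
the job is handed in; nothing more can be done
None
```

The job is done and handed in at about 20.5 s. I pressed the drift through both holes until its shoulder was on the strap, which brought the holes into line. I then put the drift back upright in its own rack hole and pushed the bolt in until its head sat on the strap.

**Last checks:**
- **Bolt:** the final wrist and side pictures put the head on the strap at z 48 to 70 mm, upright, within about 1 pixel.
- **Drift:** the side picture shows it upright and fully down in the rack.
- **Surroundings:** the bystanders looked unmoved and the gripper was clear. The highest force I saw in the readings was 38 N, against the 120 N wrist limit.

**What did not agree:**
- **Fingertips:** both cameras showed them about 25 mm behind where the stated tool point puts them, so I set the bolt grasp height by sight.
- **Heights while pressing:** the reported heights were about 4 mm (drift) and 7 mm (bolt) lower than expected. In the pictures the bolt head looked sunk into the strap while I pressed, then sat at the right height once released.
- **Overshoot:** carrying the bolt to the foot, the arm overshot by about 30 mm and tilted 2 degrees. I corrected this before inserting it.

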